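# Clear the jeweller's bench at the end of the day

### The job

Clear the bench: hang every cuff bracelet over the steel bar of the stand, straddling it with the open side down so that it hangs there by itself; lay all the doming punches flat in the wooden tray and all the pliers flat in the blue tray. How many cuffs and tools are out differs from day to day. Leave the doming block, cork block, jar of files, dish and white bottle where they are.

Things in the scene. Friction and masses are not known exactly. Their poses are not given: they have to be found in the camera images.
- bar (a point): Middle of the axis of a horizontal polished steel bar, 12 mm in diameter, 150 mm above the table; its y axis runs along the bar, z is up. 298 mm of bar are free between two wooden posts whose tops stand 15 mm above the bar's axis.
- stand: The fixed wooden stand that carries the bar: base board 75 x 360 x 16 mm, two posts 30 x 22 mm at y = +160 and -160 mm, tops at 165 mm. Origin under the middle of the base board, straight below the bar's middle; y along the bar.
- tray_wood: Fixed open light wooden tray, for the doming punches: outside 180 (x) x 210 (y) x 45 mm high, walls and floor 6 mm thick. Origin at the centre of its underside, z up. The two trays stand left and right, and swap sides from start to start.
- tray_blue: Fixed open blue plastic tray, for the pliers: outside 180 (x) x 210 (y) x 45 mm high, walls and floor 6 mm thick. Origin at the centre of its underside, z up. The two trays stand left and right, and swap sides from start to start.
- cuff_a: Rigid silver-coloured cuff bracelet: C-shaped arch, band 30 mm wide (along y, the arch's axis) and 4 mm thick, 60 mm across (x), 56 mm high, standing on its two thick rolled ends (10 mm rods, the heaviest part), 31 mm gap between them, downward. Origin midway between the ends at their foot, z toward the crown. Upright flats 60 mm apart at 25 mm height: pinch there across x. 60 g. May be absent.
- cuff_a_mid (a point): Centre of that cuff's arch, 25.5 mm above its origin; the inside of the crown is 26 mm above this point, so it lies 20 mm below the bar's axis when the cuff hangs on the bar.
- cuff_b: Rigid brass cuff bracelet: C-shaped arch, band 30 mm wide (along y, the arch's axis) and 4 mm thick, 60 mm across (x), 56 mm high, standing on its two thick rolled ends (10 mm rods, the heaviest part), 31 mm gap between them, downward. Origin midway between the ends at their foot, z toward the crown. Upright flats 60 mm apart at 25 mm height: pinch there across x. 60 g. May be absent.
- cuff_b_mid (a point): Centre of that cuff's arch, 25.5 mm above its origin; the inside of the crown is 26 mm above this point, so it lies 20 mm below the bar's axis when the cuff hangs on the bar.
- cuff_c: Rigid copper cuff bracelet: C-shaped arch, band 30 mm wide (along y, the arch's axis) and 4 mm thick, 60 mm across (x), 56 mm high, standing on its two thick rolled ends (10 mm rods, the heaviest part), 31 mm gap between them, downward. Origin midway between the ends at their foot, z toward the crown. Upright flats 60 mm apart at 25 mm height: pinch there across x. 60 g. May be absent.
- cuff_c_mid (a point): Centre of that cuff's arch, 25.5 mm above its origin; the inside of the crown is 26 mm above this point, so it lies 20 mm below the bar's axis when the cuff hangs on the bar.
- cuff_d: Rigid dark steel cuff bracelet: C-shaped arch, band 30 mm wide (along y, the arch's axis) and 4 mm thick, 60 mm across (x), 56 mm high, standing on its two thick rolled ends (10 mm rods, the heaviest part), 31 mm gap between them, downward. Origin midway between the ends at their foot, z toward the crown. Upright flats 60 mm apart at 25 mm height: pinch there across x. 60 g. May be absent.
- cuff_d_mid (a point): Centre of that cuff's arch, 25.5 mm above its origin; the inside of the crown is 26 mm above this point, so it lies 20 mm below the bar's axis when the cuff hangs on the bar.
- punch_a: Doming punch lying down, 111 mm long: black square sleeve 20 x 20 mm from x = -55 to +15 mm, thin steel neck, bright steel ball 20 mm in diameter at x = +46 mm. Origin under its mid-length on the underside; the long axis is 10 mm above it (a rolled punch lies on another side). Grip across y at the origin. 90 g. May be absent.
- punch_b: Doming punch lying down, 111 mm long: black square sleeve 20 x 20 mm from x = -55 to +15 mm, thin steel neck, bright steel ball 20 mm in diameter at x = +46 mm. Origin under its mid-length on the underside; the long axis is 10 mm above it (a rolled punch lies on another side). Grip across y at the origin. 90 g. May be absent.
- punch_c: Doming punch lying down, 111 mm long: black square sleeve 20 x 20 mm from x = -55 to +15 mm, thin steel neck, bright steel ball 20 mm in diameter at x = +46 mm. Origin under its mid-length on the underside; the long axis is 10 mm above it (a rolled punch lies on another side). Grip across y at the origin. 90 g. May be absent.
- pliers_a: Small pliers lying flat, 14 mm thick, about 121 mm long: dark steel jaws toward +x (tip at x = +52 mm, 14 mm wide), orange handles toward -x (ends at x = -69 mm, about 45 mm apart outside). Origin under the pivot, where the body is a 26 x 22 mm (x, y) block: grip it there across y. 110 g. May be absent.
- pliers_b: Small pliers lying flat, 14 mm thick, about 121 mm long: dark steel jaws toward +x (tip at x = +52 mm, 14 mm wide), orange handles toward -x (ends at x = -69 mm, about 45 mm apart outside). Origin under the pivot, where the body is a 26 x 22 mm (x, y) block: grip it there across y. 110 g. May be absent.
- doming_block: Bystander: dark steel cube, 40 mm, dimpled faces; origin at the centre of its underside.
- cork_block: Bystander: cork sanding block, 50 x 36 x 30 mm; origin at the centre of its underside.
- file_jar: Bystander: clear jar, 68 mm in diameter, 120 mm high, with files up to 210 mm high; origin at the centre of its underside.
- dish: Bystander: clear shallow bowl, 90 mm in diameter, 28 mm high; origin at the centre of its underside.
- flux_bottle: Bystander: white bottle, 48 mm in diameter, 110 mm high; origin at the centre of its underside.

How it is judged:
By the outcome, as a careful person would: the job done as asked, in the order asked, and still so for the second after the job is handed in, with the robot touching nothing.
Of cuff_a, cuff_b, cuff_c, cuff_d only 3 to 4 are there at a start; the rules pass over those that are not, and their reading is None.
Of punch_a, punch_b, punch_c, pliers_a, pliers_b only 4 to 5 are there at a start; the rules pass over those that are not, and their reading is None.
At some moment in a run one of punch_a, punch_b, punch_c, pliers_a, pliers_b may be knocked a few centimetres aside while the robot is not near it.
It also fails if it takes over 210 s, if anything falls off the work surface, if the arm or the gripper's body presses on something with over 40 N, if the wrist force passes 120 N, or if a joint passes its speed limit or range.

### The arm

A 6-joint arm with a two-finger parallel gripper is mounted at the origin on the work surface. World frame = base frame: x ahead of the robot, y to its left, z up, the work surface at z = 0. Lengths are in m, angles in rad, forces in N, time in s.
With the tool pointing down it reaches from about 0.2 to 0.875 m from the base axis. Payload 3.4 kg.
Tool frame: the origin (TCP) lies at the very end of the fingers, on their centre line; the grasp point (between the pads) lies 19 mm behind it (grasp_offset is the distance from the TCP to the grasp point, in m); z points along the fingers, y is the line along which they close (so a half turn about z gives the same grasp; the last joint's range is limited). The gripper opens to 94 mm and grips with 3 to 60 N. Pads are 16 mm wide; open, the fingers measure 119 mm over their backs; the gripper's body (75 mm by 177 mm) begins 78 mm behind the grasp point.
Start: joints at [1.051, 0.276, 1.505, -0, 1.361, -0.121], TCP at [0.223, 0.53, 0.205] pointing down, gripper open.
Joint ranges: [-2.89, 2.89], [-0.75, 2.08], [0.22, 2.7], [-1.18, 4.32], [0.11, 2.71], [-2.7, 2.7]. Speed limits (rad/s): [2.57, 2.57, 3.14, 3.14, 3.14, 3.14].

### API

Orientations are given as a unit quaternion [w, x, y, z].
In Python, from station import * gives the robot as it stands.
- The arm moves only by the tool jog_arm, never from a script. Its argument "moves" is one flat list of numbers, 6 for each row, row after row: the shift along the tool's x, y, z scaled (see below), then the turn, a rotation vector about the tool's x, y, z scaled (see below). A call has 1 to 10 rows; each row is the pose to reach, as a shift and turn from the pose commanded when the call began, along the tool's axes at that moment, turning the shorter way round; what a row does not reach only later rows make up. The controller multiplies each number of a shift by 300 mm and each number of a turn by pi rad. A row lasts 1/8 s, in which the tool goes at most 62.5 mm and 10.7 degrees, less where a joint would pass 70% of its speed; a pose out of reach is approached as far as the arm can. A call with a number of a shift or a turn outside -1 to 1 is refused whole. A call with a gripper value outside its range is refused whole. "gripper" is the opening, from 0 (shut) to 1 (fully open), set as the call begins (left out, the last holds). The fingers move at their own pace and stop on an object; the grip force is fixed at half the most. Time passes only in rows, so rows that repeat a pose let the fingers close. It gives the time, the measured TCP pose, the force, the opening and the grip force at its end, in the units of the state.
- observe(): the state, without advancing time (a new reading comes with each control period).
- read_camera(name): name is "scene" or "side" or "wrist"; returns the picture (384x512x3 uint8, red, green, blue); there is no depth.
- calibration(name): a dict with "mtx" (3x3 intrinsics, pixels), "R" (3x3) and "t" (3): a world point X has camera coordinates R X + t. Camera axes: x right, y down, z forward; pixel columns grow to the right and rows downward; lengths in m; the calibration is good to about 2 mm. A picture is of the moment at which its call begins: read the wrist's pose just before it. calibration takes no time and is no camera call; for the wrist camera it gives the pose at the moment of the call.
- close_job(): hands the job in; it is judged then, once.
The state is a dict: "time": time; "joint_pos": joint angles; "qd": joint speeds; "joint_torque": joint torques, N m; "tcp_pos": TCP position; "eef_rot": TCP orientation; "ft_force": force on the tool from outside, world axes, zero at the start; "wrist_torque": the same for the moment, N m; "width": finger opening in m; "gripper_force": force on a finger pad.
Only numpy, scipy, OpenCV 4.12 (cv2) and the standard library are available. Lean on these libraries where they do the work, as an engineer would, in place of code of your own. Each camera call takes 0.05 s, during which the arm holds its last target. There are 200 camera calls.

## Working session

There is one attempt and no reset: what is moved stays moved. The work goes in short steps, Python scripts to look and compute and a tool call to move; the robot and the scene stay as the last step left them, time stands still between calls to the robot, and variables do not carry over. Pictures are saved under pics/ and viewed, at most 14 in all, crops included, and the job is handed in when it is done.

Besides the shell and the picture viewer there is one more tool, called after ">>>" as name(argument=value, ...) on one line, values as JSON. jog_arm: Moves the arm, as the interface text tells. Shifts and turns lie within -1 to 1; 1 stands for 300 mm of shift or pi rad of turn. Its arguments: {"type":"object","properties":{"moves":{"type":"array"},"gripper":{"type":"number"}},"required":["moves"]}

```bash
mkdir -p pics; ls
python3 - <<'E'
from station import *
import cv2
s=observe();print(s)
for n in("scene","side"):
    im=read_camera(n);cv2.imwrite(f"pics/{n}0.png",cv2.resize(im[:,:,::-1],(800,600),interpolation=cv2.INTER_CUBIC));cv2.imwrite(f"raw_{n}0.png",im[:,:,::-1])
    print(calibration(n))
print(calibration("wrist"))
E
```

```text
pics
{'time': 0.0, 'joint_pos': array([ 1.05100970e+00,  2.76577227e-01,  1.50610981e+00, -6.46258847e-05,
        1.36071636e+00, -1.20983609e-01]), 'qd': array([-0.00053424, -0.00054578,  0.00036225,  0.00132898,  0.00204014,
        0.00118711]), 'joint_torque': array([ 7.20095086e-04, -4.04587018e+01, -2.37229657e+01,  7.03807035e-02,
        3.44573159e-02, -1.41590535e-04]), 'tcp_pos': array([0.22301351, 0.52936791, 0.20462419]), 'eef_rot': array([-2.55142144e-04,  1.98076021e-01,  9.80186242e-01, -8.69252232e-04]), 'ft_force': array([-0.16250927,  0.03528815,  0.53124183]), 'wrist_torque': array([-0.01570527,  0.009225  ,  0.00771073]), 'gripper_force': 0.0, 'width': 0.09446601601066383}
{'mtx': array([[495.538543  ,   0.        , 252.99214106],
       [  0.        , 495.538543  , 202.47939839],
       [  0.        ,   0.        ,   1.        ]]), 'R': array([[-0.87794352,  0.47875153, -0.00348464],
       [ 0.40028494,  0.73001815, -0.55393634],
       [-0.26265402, -0.48771967, -0.83255174]]), 't': array([ 0.54235402, -0.18153217,  1.81107084])}
{'mtx': array([[387.68391647,   0.        , 252.6416021 ],
       [  0.        , 387.68391647, 190.40474545],
       [  0.        ,   0.        ,   1.        ]]), 'R': array([[ 0.92250858, -0.38596858, -0.0024858 ],
       [-0.26608116, -0.6312723 , -0.72848891],
       [ 0.27960461,  0.6726987 , -0.68505308]]), 't': array([-0.54202825,  0.24856683,  0.85201215])}
{'mtx': array([[270.58093626,   0.        , 250.42680296],
       [  0.        , 270.58093626, 197.05273382],
       [  0.        ,   0.        ,   1.        ]]), 'R': array([[ 0.38798533,  0.92166378, -0.00180637],
       [ 0.88434899, -0.37172375,  0.28239745],
       [ 0.25960404, -0.11116353, -0.95929579]]), 't': array([-0.57419971, -0.02978072,  0.39342546])}
```

View pics/scene0.png

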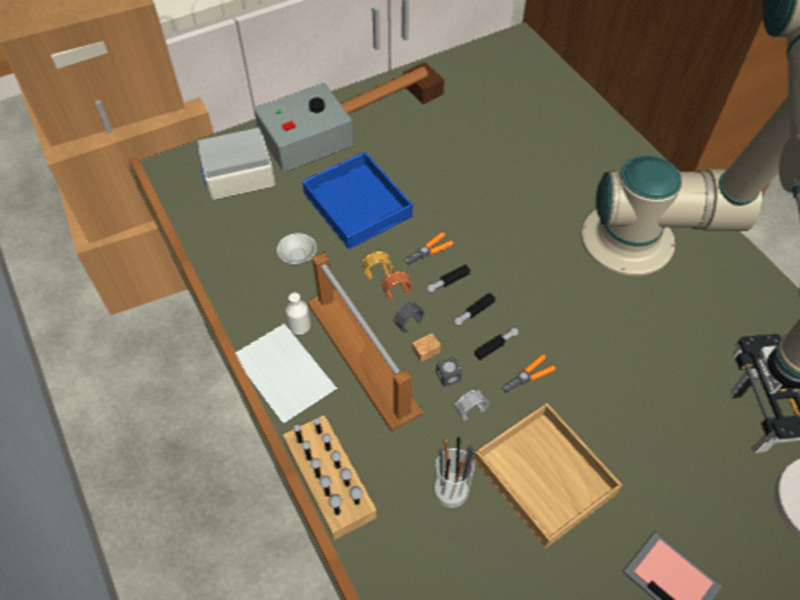

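View pics/side0.png

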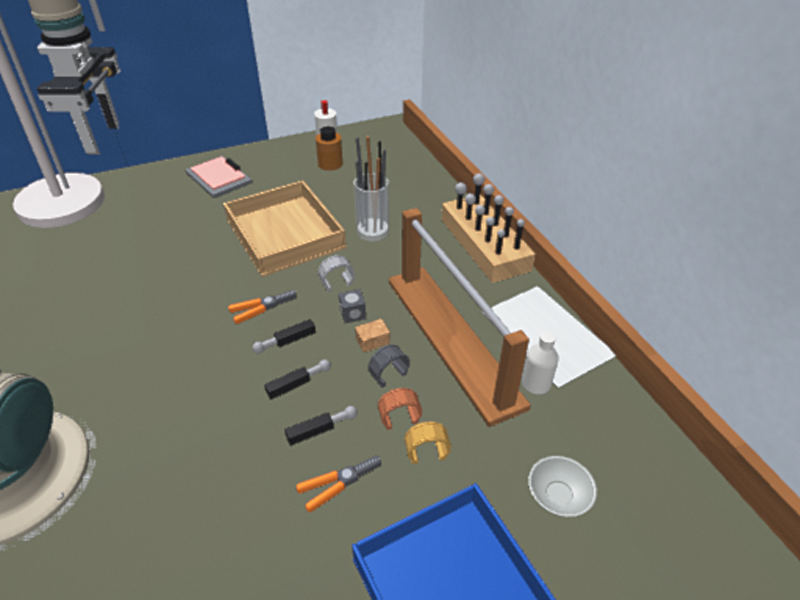

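Both pictures show 4 cuffs (scene px: silver 472,400; dark 410,315; copper 397,283; brass 377,262), 3 punches, and 2 pliers. The wooden tray is nearest the robot's start pose, and the blue tray is opposite.

```bash
cat > h.py <<'E'
from station import *
import numpy as np, cv2
from scipy.spatial.transform import Rotation as Rn
def P(c): return c["mtx"]@np.c_[c["R"],c["t"]]
def tri(c1,p1,c2,p2):
    X=cv2.triangulatePoints(P(c1),P(c2),np.array(p1,float).reshape(2,1),np.array(p2,float).reshape(2,1))[:,0]
    return X[:3]/X[3]
def plane(c,p,z):
    d=c["R"].T@np.linalg.solve(c["mtx"],[p[0],p[1],1]);o=-c["R"].T@c["t"]
    return o+d*(z-o[2])/d[2]
def proj(c,X):
    q=P(c)@np.append(X,1);return q[:2]/q[2]
def state():
    s=observe();q=s["eef_rot"];return s,Rn.from_quat(np.r_[q[1:],q[0]])
def yaw_rot(a):  # tool down, closing axis (tool y) at angle a in the world xy plane
    y=np.array([np.cos(a),np.sin(a),0]);z=np.array([0,0,-1.]);x=np.cross(y,z)
    return Rn.from_matrix(np.c_[x,y,z])
def go(pos,a):
    """numbers of a move row to TCP pos with closing axis at a (mod pi, shorter)"""
    s,R=state();best=min((( R.inv()*yaw_rot(a+k*np.pi)).as_rotvec() for k in(0,1)),key=np.linalg.norm)
    return np.round(np.r_[R.inv().apply(np.array(pos)-s["tcp_pos"])/.3,best/np.pi],4)
E
python3 - <<'E'
from h import *
a,b=calibration("scene"),calibration("side");k=1/1.5625
pts=dict(silver=((472,398),(335,262)),dark=((410,312),(388,352)),copper=((397,280),(400,395)),brass=((377,260),(428,430)),
p1ball=((513,332),(260,347)),p1end=((478,353),(313,327)),p2ball=((461,320),(323,366)),p2end=((492,298),(268,388)),p3ball=((433,287),(350,412)),p3end=((467,268),(288,436)),
pl1=((522,378),(268,301)),pl2=((425,250),(347,475)),barL=((322,265),(510,335)),barR=((397,375),(413,222)),jar=((453,495),(372,230)),
w1=((547,405),(302,184)),w2=((620,486),(225,206)),w3=((547,543),(263,270)))
for n,(p,q) in pts.items(): print(n,tri(a,np.array(p)*k,b,np.array(q)*k).round(3))
for p in((303,188),(362,156),(411,208),(350,243)): print("blue",plane(a,np.array(p)*k,.045).round(3))
for p in((547,405),(620,486),(547,543),(477,457)): print("wood",plane(a,np.array(p)*k,.045).round(3))
print(go([.45,0.02,.36],np.pi/2))
E
```

```text
silver [0.555 0.203 0.051]
dark [ 0.562 -0.035  0.049]
copper [ 0.546 -0.121  0.05 ]
brass [ 0.559 -0.192  0.049]
p1ball [0.381 0.092 0.008]
p1end [0.476 0.101 0.01 ]
p2ball [0.464 0.012 0.009]
p2end [ 0.373 -0.002  0.012]
p3ball [ 0.473 -0.092  0.011]
p3end [ 0.378 -0.099  0.012]
pl1 [0.424 0.195 0.008]
pl2 [ 0.436 -0.191  0.011]
barL [ 0.697 -0.16   0.154]
barR [0.684 0.136 0.15 ]
jar [ 0.677  0.339 -0.005]
w1 [0.507 0.322 0.168]
w2 [0.406 0.485 0.036]
w3 [ 0.495  0.477 -0.171]
blue [ 0.611 -0.471  0.045]
blue [ 0.439 -0.497  0.045]
blue [ 0.417 -0.292  0.045]
blue [ 0.589 -0.267  0.045]
wood [0.433 0.284 0.045]
wood [0.411 0.486 0.045]
wood [0.589 0.509 0.045]
wood [0.612 0.311 0.045]
[-1.3564e+00 -1.2720e+00 -5.1580e-01 -5.0000e-04 -2.0000e-04 -1.2690e-01]
```

>>> jog_arm(moves=[-0.596, -0.526, -0.109, 0, 0, 0, -0.596, -0.526, -0.109, 0, 0, 0, -0.596, -0.526, -0.109, 0, 0, 0, -0.596, -0.526, -0.109, 0, 0, 0])

```text
time: 0.6
tcp_pos: [0.3272, 0.313, 0.2382]
eef_rot: [0.0, 0.198, 0.98, -0.0]
ft_force: [0.8, 0.4, -1.1]
width: 0.094
gripper_force: 0.0
```

>>> jog_arm(moves=[-0.596, -0.526, -0.109, 0, 0, -0.127, -0.596, -0.526, -0.109, 0, 0, -0.127, -0.596, -0.526, -0.109, 0, 0, -0.127, -0.596, -0.526, -0.109, 0, 0, -0.127, -0.596, -0.526, -0.109, 0, 0, -0.127, -0.596, -0.526, -0.109, 0, 0, -0.127, -0.596, -0.526, -0.109, 0, 0, -0.127])

```text
time: 1.48
tcp_pos: [0.4293, 0.1015, 0.2705]
eef_rot: [-0.001, -0.001, 1.0, 0.0]
ft_force: [0.1, 0.3, -0.1]
width: 0.094
gripper_force: 0.0
```

```bash
cat > snap.py <<'E'
from h import *
import sys,pickle
n=sys.argv[1];s,R=state();c=calibration("wrist");im=read_camera("wrist")[:,:,::-1]
pickle.dump((c,im),open(n+".pkl","wb"));cv2.imwrite(f"pics/{n}.png",cv2.resize(im,(800,600),interpolation=cv2.INTER_CUBIC))
print(s["time"],s["tcp_pos"].round(4),R.as_matrix()[:,1].round(3),s["ft_force"].round(1))
E
python3 snap.py w1
```

```text
1.475 [0.4293 0.1015 0.2705] [-0.002  1.     0.001] [ 0.1  0.3 -0.1]
```

>>> jog_arm(moves=[0, -0.667, 0, 0, 0, 0, 0, -0.667, 0, 0, 0, 0, 0, -0.667, 0, 0, 0, 0, 0, -0.667, 0, 0, 0, 0, 0, -0.667, 0, 0, 0, 0, 0, -0.667, 0, 0, 0, 0])

```text
time: 2.28
tcp_pos: [0.4303, -0.0979, 0.2708]
eef_rot: [-0.0, -0.001, 1.0, 0.001]
ft_force: [0.8, -0.3, 0.1]
width: 0.094
gripper_force: 0.0
```

```bash
python3 snap.py w2
```

```text
2.275 [ 0.4303 -0.0979  0.2708] [-0.003  1.     0.001] [ 0.8 -0.3  0.1]
```

View pics/w1.png

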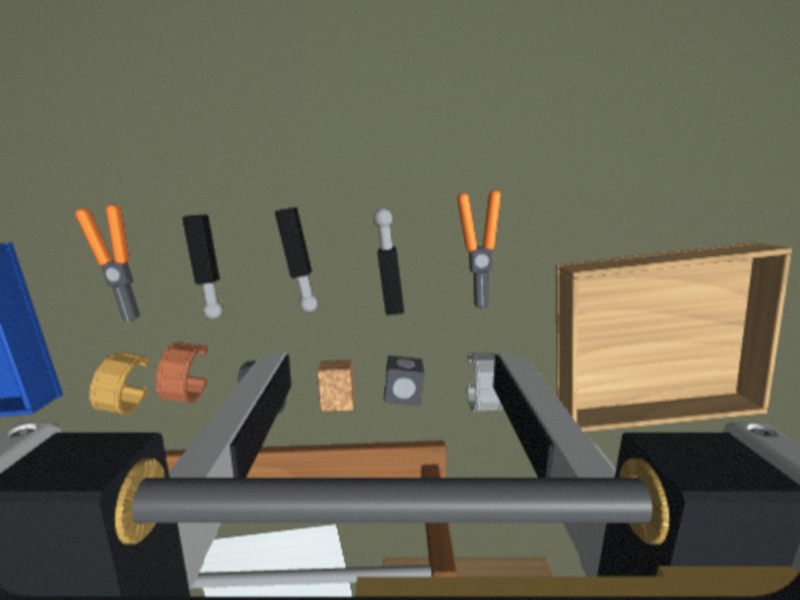

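View pics/w2.png

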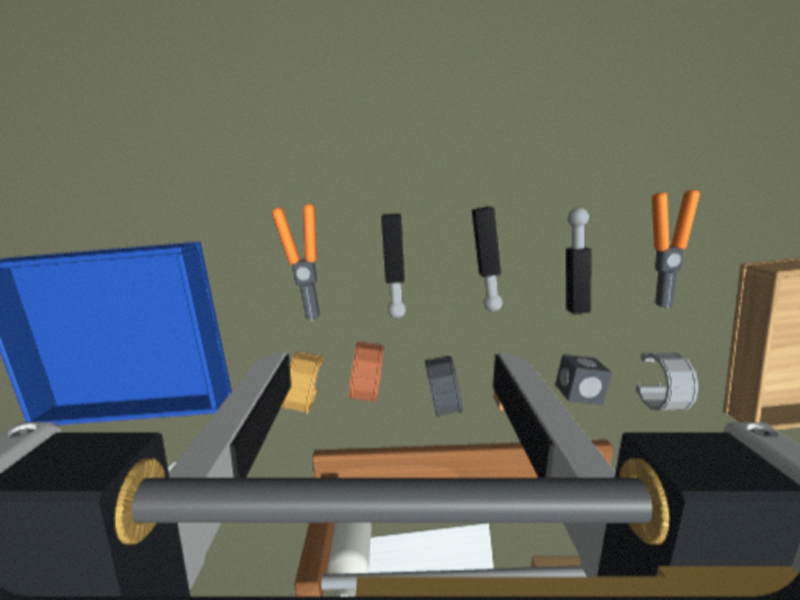

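w2: the cuffs stand with their arches running roughly along y: brass 303,382; copper 367,371; dark 443,385; silver 668,380. The base board's near edge runs from 314,452 to 611,442. Next I'll fit the cuffs by silhouette.

```bash
cat > fit.py <<'E'
from h import *
import pickle
from scipy.optimize import differential_evolution
k=1.5625
V={n:pickle.load(open(n+".pkl","rb")) for n in("w1","w2")}
V["side"]=(calibration("side"),cv2.imread("raw_side0.png"));V["scene"]=(calibration("scene"),cv2.imread("raw_scene0.png"))
def boxes():
    B=[];th=np.radians(np.linspace(-45,225,19))
    for a,b in zip(th[:-1],th[1:]):
        B.append([[r*np.cos(t),y,.0255+r*np.sin(t)] for r in(.026,.030) for t in(a,b) for y in(-.015,.015)])
    for s in(-1,1):
        B.append([[s*.0205+.005*np.cos(t),y,.005+.005*np.sin(t)] for t in np.linspace(0,2*np.pi,9) for y in(-.015,.015)])
    return np.array([np.array(b) for b in B[:-2]]),np.array(B[-2:])
BX=[b for g in boxes() for b in g]
def mask(c,shape,roi,p,S=4):
    m=np.zeros(((roi[3]-roi[1])*S,(roi[2]-roi[0])*S),np.uint8);Rz=Rn.from_euler("z",p[3]).as_matrix()
    for b in BX:
        X=b@Rz.T+p[:3];q=X@c["R"].T+c["t"];q=q@c["mtx"].T;q=q[:,:2]/q[:,2:]
        h=cv2.convexHull(((q-roi[:2]+.5)*S).astype(np.float32)).round().astype(np.int32);cv2.fillConvexPoly(m,h,255)
    return cv2.resize(m,None,fx=1/S,fy=1/S,interpolation=cv2.INTER_AREA)/255.
def fit(x0,rois):
    D=[]
    for v,r in rois:
        c,im=V[v];r=[int(x/k) for x in r];L=cv2.cvtColor(im,cv2.COLOR_BGR2LAB)[r[1]:r[3],r[0]:r[2]].astype(float)
        bg=np.median(np.r_[L[0],L[-1],L[:,0],L[:,-1]],0);d=np.linalg.norm((L-bg)*[.7,1.3,1.3],axis=2);D.append((c,r,np.clip((d-8)/12,0,1)))
    def cost(p): 
        t=0
        for c,r,f in D: m=mask(c,None,r,p);t+=1-np.minimum(m,f).sum()/np.maximum(m,f).sum()
        return t/len(D)
    bd=[(x0[0]-.02,x0[0]+.02),(x0[1]-.02,x0[1]+.02),(-.004,.004),(-.5,.5)]
    o=differential_evolution(cost,bd,maxiter=40,popsize=8,seed=1,tol=1e-4);return o.x.round(4),round(o.fun,3)
if __name__=="__main__":
    for n,x0,ro in [("silver",(.555,.203),[("w2",(625,342,710,422)),("side",(310,246,362,297))]),
     ("brass",(.559,-.192),[("w1",(84,345,153,422)),("side",(398,413,459,470))]),
     ("copper",(.546,-.121),[("w1",(153,334,214,410)),("w2",(340,334,393,412)),("side",(371,380,424,430))]),
     ("dark",(.562,-.035),[("w2",(415,346,473,424)),("side",(362,338,416,392))])]:
        print(n,*fit(x0,ro))
    def pl(v,p,z): return plane(V[v][0],np.array(p)/k,z)[:2].round(4)
    print("base",pl("w1",(445,442),.016),pl("w2",(314,452),.016),pl("w2",(611,442),.016))
    T=lambda n,p,q:print(n,tri(V["w1"][0],np.array(p)/k,V["w2"][0],np.array(q)/k).round(4))
    T("p1ball",(384,217),(578,217));T("p1end",(394,313),(579,312));T("p2ball",(308,304),(493,303));T("p2end",(288,210),(484,209))
    T("p3ball",(213,312),(397,311));T("p3end",(196,216),(391,214));T("pl1piv",(481,261),(673,260));T("pl1tip",(482,306),(667,305))
    T("pl2piv",(113,273),(304,272));T("pl2tip",(129,319),(313,318))
    for p in((558,265),(790,248),(768,409),(578,428)):print("wood",pl("w1",p,.045))
    for p in((0,261),(200,243),(231,389),(26,423)):print("blue",pl("w2",p,.045))
E
python3 fit.py
```

```text
silver [0.5539 0.2017 0.0039 0.0053] 0.274
brass [ 0.5556 -0.1951  0.0021 -0.2547] 0.121
copper [ 0.5434 -0.1252  0.0021 -0.152 ] 0.101
dark [ 0.5601 -0.0408  0.0015  0.2054] 0.186
base [0.6393 0.1657] [ 0.6549 -0.1889] [0.6404 0.1632]
p1ball [0.3798 0.0942 0.0079]
p1end [0.48   0.1048 0.0156]
p2ball [0.471  0.0122 0.0125]
p2end [ 0.3724 -0.0033  0.01  ]
p3ball [ 0.4803 -0.0912  0.0123]
p3end [ 0.3782 -0.0979  0.0091]
pl1piv [0.4231 0.1948 0.0165]
pl1tip [0.4724 0.1994 0.0138]
pl2piv [ 0.4367 -0.1886  0.0167]
pl2tip [ 0.4878 -0.1822  0.0143]
wood [0.4221 0.2637]
wood [0.4051 0.4848]
wood [0.5784 0.5075]
wood [0.602  0.3059]
blue [ 0.4208 -0.4763]
blue [ 0.4029 -0.2807]
blue [ 0.5572 -0.2671]
blue [ 0.5985 -0.494 ]
```

```bash
cat >> h.py <<'E'
def plan(*wps):
    """each wp (x,y,z,angle): print row numbers from the pose now"""
    s,R=state();print("t",round(s["time"],2),"tcp",s["tcp_pos"].round(4),"w",round(s["width"],4),"gf",round(s["gripper_force"],1),"j6",round(s["joint_pos"][5],2))
    for w in wps:
        t=R.inv().apply(np.array(w[:3])-s["tcp_pos"])/.3;r=(R.inv()*yaw_rot(w[3])).as_rotvec()/np.pi
        n=max(np.linalg.norm(t)*.3/.0625,np.linalg.norm(r)*180/10.7);print(np.round(np.r_[t,r],3).tolist(),"rows",round(n,1))
E
python3 -c "
from h import *
plan((.5556,-.1951,.15,-.255))"
```

```text
t 2.33 tcp [ 0.4303 -0.0979  0.2709] w 0.0939 gf 0.0 j6 -1.96
[-0.417, -0.325, 0.403, 0.0, -0.0, 0.582] rows 9.8
```

>>> jog_arm(moves=[-0.417, -0.325, 0.403, 0, 0, 0.582, -0.417, -0.325, 0.403, 0, 0, 0.582, -0.417, -0.325, 0.403, 0, 0, 0.582, -0.417, -0.325, 0.403, 0, 0, 0.582, -0.417, -0.325, 0.403, 0, 0, 0.582, -0.417, -0.325, 0.403, 0, 0, 0.582, -0.417, -0.325, 0.403, 0, 0, 0.582, -0.417, -0.325, 0.403, 0, 0, 0.582, -0.417, -0.325, 0.403, 0, 0, 0.582, -0.417, -0.325, 0.403, 0, 0, 0.582])

```text
time: 3.58
tcp_pos: [0.5559, -0.1952, 0.1501]
eef_rot: [-0.0, 0.793, 0.61, 0.0]
ft_force: [-1.1, 0.2, 0.1]
width: 0.094
gripper_force: 0.0
```

>>> jog_arm(moves=[0, 0, 0, 0, 0, 0.01, 0, 0, 0, 0, 0, 0.01])

```text
time: 3.82
tcp_pos: [0.5557, -0.1963, 0.15]
eef_rot: [-0.0, 0.801, 0.599, 0.0]
ft_force: [-1.0, -0.2, -0.4]
width: 0.0942
gripper_force: 0.0
```

```bash
python3 snap.py w3
```

```text
3.825 [ 0.5557 -0.1963  0.15  ] [ 0.959 -0.282  0.   ] [-1.  -0.2 -0.4]
```

View pics/w3.png

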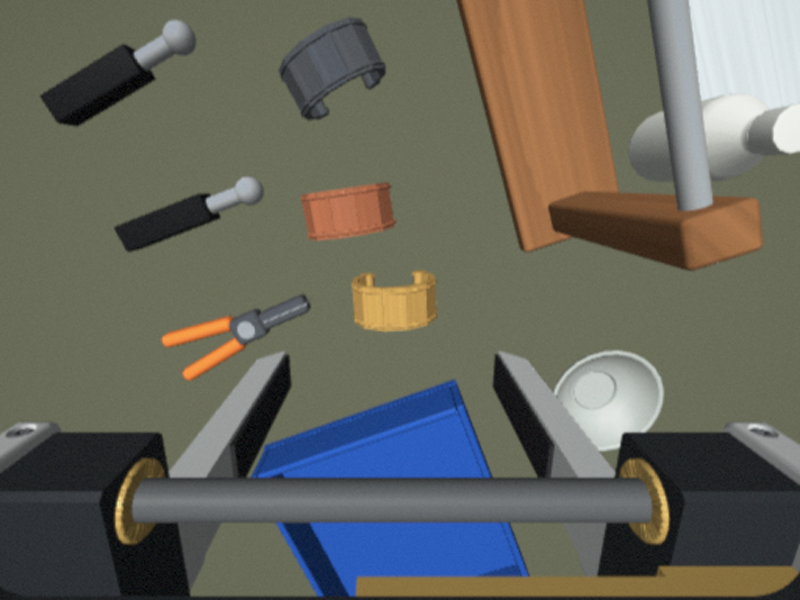

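w3: the brass cuff (394,300) is centred between the fingers. The bar axis runs from (668,3) to (694,195) and the post top is near (722,215). I'll refit using this view.

Run:
```python
from fit import *
V["w3"]=pickle.load(open("w3.pkl","rb"))
print("brass",fit((.556,-.195),[("w3",(345,262,445,338)),("side",(398,413,459,470))]),fit((.556,-.195),[("w3",(345,262,445,338)),("w1",(84,345,153,422))]))
print("copper",fit((.543,-.125),[("w3",(293,176,403,246)),("w2",(340,334,393,412))]))
print("dark",fit((.56,-.04),[("w3",(272,12,392,124)),("w2",(415,346,473,424))]))
c=V["w3"][0]
for p in((668,3),(694,195)): print("bar",plane(c,np.array(p)/k,.15).round(4))
print("baseedge",plane(c,np.array((462,3))/k,.016).round(4),plane(c,np.array((526,249))/k,.016).round(4))
print("post",[plane(c,np.array(p)/k,.165).round(4) for p in((683,213),(690,268),(762,243))])
plan((.5556,-.1951,.06,-.255),(.5556,-.1951,.008,-.255))
```

```text
brass (array([ 5.555e-01, -1.949e-01,  1.000e-04, -2.647e-01]), np.float64(0.122)) (array([ 0.5573, -0.1951,  0.0027, -0.2276]), np.float64(0.042))
copper (array([ 0.5444, -0.1254,  0.0024, -0.1439]), np.float64(0.031))
dark (array([ 0.5615, -0.0404,  0.0011,  0.2126]), np.float64(0.038))
bar [ 0.694  -0.0847  0.15  ]
bar [ 0.6972 -0.1564  0.15  ]
baseedge [ 0.6533 -0.0237  0.016 ] [ 0.6618 -0.1901  0.016 ]
post [array([ 0.6828, -0.1587,  0.165 ]), array([ 0.6835, -0.181 ,  0.165 ]), array([ 0.7112, -0.1789,  0.165 ])]
t 3.88 tcp [ 0.5556 -0.1966  0.15  ] w 0.094 gf 0.0 j6 -0.17
[0.005, -0.001, 0.3, -0.0, -0.0, -0.01] rows 1.4
[0.005, -0.001, 0.473, -0.0, -0.0, -0.01] rows 2.3
```

>>> jog_arm(moves=[0.005, 0.004, 0.3, 0, 0, -0.016, 0.005, 0.004, 0.3, 0, 0, -0.016, 0.005, 0.004, 0.4, 0, 0, -0.016, 0.005, 0.004, 0.473, 0, 0, -0.016, 0.005, 0.004, 0.473, 0, 0, -0.016])

```text
time: 4.5
tcp_pos: [0.5557, -0.1955, 0.0064]
eef_rot: [-0.002, 0.786, 0.618, -0.001]
ft_force: [-0.8, 0.2, 0.8]
width: 0.0941
gripper_force: 0.0
```

>>> jog_arm(moves=[0, 0, 0, 0, 0, 0, 0, 0, 0, 0, 0, 0, 0, 0, 0, 0, 0, 0, 0, 0, 0, 0, 0, 0, 0, 0, 0, 0, 0, 0, 0, 0, 0, 0, 0, 0], gripper=0)

```text
time: 5.25
tcp_pos: [0.5574, -0.1964, 0.0087]
eef_rot: [0.0, 0.786, 0.618, 0.0]
ft_force: [-0.4, 0.5, 4.5]
width: 0.0597
gripper_force: 30.0
```

```bash
python3 -c "
from h import *
plan((.557,-.18,.215,-.1),(.6956,-.116,.215,.044),(.6956,-.116,.112,.044))"
```

```text
t 5.25 tcp [ 0.5574 -0.1964  0.0087] w 0.0597 gf 30.0 j6 -0.22
[0.053, -0.014, -0.688, 0.0, 0.0, -0.044] rows 3.3
[0.369, 0.385, -0.687, 0.0, 0.0, -0.09] rows 4.2
[0.369, 0.385, -0.344, 0.0, 0.0, -0.09] rows 3.0
```

>>> jog_arm(moves=[0, 0, -0.2, 0, 0, 0, 0, 0, -0.4, 0, 0, 0, 0, 0, -0.6, 0, 0, 0, 0, 0, -0.688, 0, 0, -0.03, 0.1, 0.1, -0.688, 0, 0, -0.05, 0.2, 0.2, -0.688, 0, 0, -0.09, 0.3, 0.3, -0.688, 0, 0, -0.09, 0.369, 0.385, -0.688, 0, 0, -0.09, 0.369, 0.385, -0.688, 0, 0, -0.09, 0.369, 0.385, -0.688, 0, 0, -0.09])

```text
time: 6.5
tcp_pos: [0.6945, -0.1162, 0.2136]
eef_rot: [-0.001, 0.691, 0.723, -0.001]
ft_force: [-0.3, -0.2, -0.4]
width: 0.0597
gripper_force: 30.0
```

```bash
python3 snap.py w4; python3 -c "
from h import *
plan((.6956,-.116,.112,.044))"
```

```text
6.5 [ 0.6945 -0.1162  0.2136] [ 0.999  0.044 -0.002] [-0.3 -0.2 -0.4]
t 6.55 tcp [ 0.6943 -0.1164  0.214 ] w 0.0596 gf 30.0 j6 -0.31
[0.001, 0.005, 0.34, -0.001, -0.0, -0.0] rows 1.6
```

View pics/w4.png

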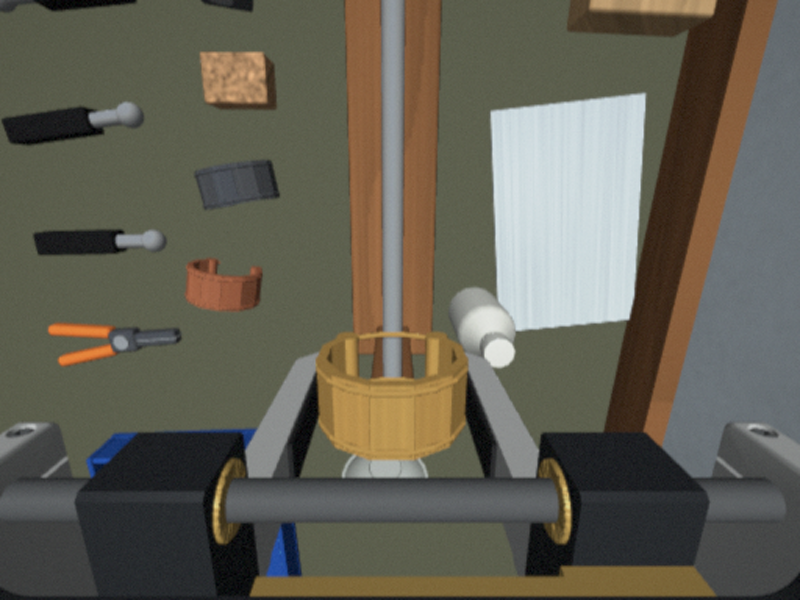

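w4: the bar (columns 383–403) runs straight through the cuff's opening (350–440), so I can descend.

>>> jog_arm(moves=[0, 0, 0.1, 0, 0, 0, 0, 0, 0.2, 0, 0, 0, 0, 0, 0.28, 0, 0, 0, 0, 0, 0.34, 0, 0, 0, 0, 0, 0.34, 0, 0, 0, 0, 0, 0.34, 0, 0, 0])

```text
time: 7.3
tcp_pos: [0.6953, -0.1164, 0.1129]
eef_rot: [0.0, 0.692, 0.722, 0.0]
ft_force: [0.1, 0.8, -0.2]
width: 0.0597
gripper_force: 30.0
```

```bash
python3 -c "
from h import *
s,_=state();print(s['ft_force'])
plan((.6956,-.116,.112,.044))"
```

```text
[ 0.07074714  0.76863111 -0.2137494 ]
t 7.3 tcp [ 0.6953 -0.1164  0.1129] w 0.0597 gf 30.0 j6 -0.31
[0.001, 0.001, 0.003, 0.0, 0.0, -0.0] rows 0.0
```

>>> jog_arm(moves=[0, 0, 0, 0, 0, 0, 0, 0, 0, 0, 0, 0, 0, 0, 0, 0, 0, 0, 0, 0, 0, 0, 0, 0, 0, 0, -0.1, 0, 0, 0, 0, 0, -0.25, 0, 0, 0, 0, 0, -0.36, 0, 0, 0, 0, 0, -0.36, 0, 0, 0], gripper=1)

```text
time: 8.3
tcp_pos: [0.6971, -0.1164, 0.2239]
eef_rot: [0.003, 0.691, 0.723, 0.002]
ft_force: [0.1, -0.1, 0.5]
width: 0.0938
gripper_force: 0.0
```

```bash
python3 snap.py w5;  python3 -c "
from h import *
plan((.5444,-.1254,.215,-.144),(.5444,-.1254,.008,-.144))"
```

```text
8.3 [ 0.6971 -0.1164  0.2239] [0.999 0.044 0.006] [ 0.1 -0.1  0.5]
t 8.35 tcp [ 0.6959 -0.116   0.2214] w 0.094 gf 0.0 j6 -0.31
[-0.009, -0.506, 0.02, 0.001, 0.0, 0.06] rows 2.4
[-0.008, -0.508, 0.71, 0.001, 0.0, 0.06] rows 4.2
```

View pics/w5.png

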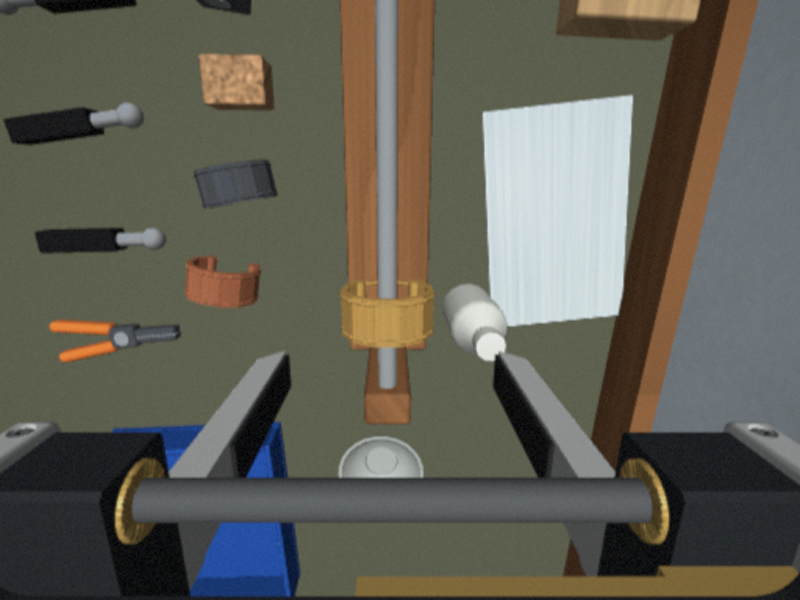

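w5: the brass cuff hangs on the bar at (387,315). Copper is next.

>>> jog_arm(moves=[-0.009, -0.2, 0.02, 0, 0, 0.06, -0.009, -0.4, 0.02, 0, 0, 0.06, -0.009, -0.507, 0.02, 0, 0, 0.06, -0.009, -0.507, 0.1, 0, 0, 0.06, -0.009, -0.507, 0.28, 0, 0, 0.06, -0.009, -0.507, 0.45, 0, 0, 0.06, -0.009, -0.507, 0.6, 0, 0, 0.06, -0.009, -0.507, 0.69, 0, 0, 0.06, -0.009, -0.507, 0.71, 0, 0, 0.06, -0.009, -0.507, 0.71, 0, 0, 0.06])

```text
time: 9.6
tcp_pos: [0.5431, -0.1252, 0.0069]
eef_rot: [-0.001, 0.756, 0.654, -0.0]
ft_force: [-0.3, 0.3, -0.4]
width: 0.0942
gripper_force: 0.0
```

>>> jog_arm(moves=[0, 0, 0, 0, 0, 0, 0, 0, 0, 0, 0, 0, 0, 0, 0, 0, 0, 0, 0, 0, 0, 0, 0, 0, 0, 0, 0, 0, 0, 0, 0, 0, 0, 0, 0, 0], gripper=0)

```text
time: 10.35
tcp_pos: [0.5441, -0.1255, 0.008]
eef_rot: [0.0, 0.756, 0.654, 0.0]
ft_force: [0.0, 0.4, 4.3]
width: 0.0594
gripper_force: 30.0
```

```bash
python3 -c "
from h import *
b=lambda y,z:(.6905-.044*y,y,z,.044)
plan((.5444,-.1254,.215,-.144),b(-.046,.215),b(-.046,.112))"
```

```text
t 10.35 tcp [ 0.5441 -0.1255  0.008 ] w 0.0594 gf 30.0 j6 -0.21
[0.001, 0.002, -0.69, 0.0, 0.0, -0.0] rows 3.3
[0.333, 0.452, -0.69, 0.0, 0.0, -0.06] rows 4.3
[0.334, 0.452, -0.346, 0.0, 0.0, -0.06] rows 3.2
```

>>> jog_arm(moves=[0, 0, -0.2, 0, 0, 0, 0, 0, -0.4, 0, 0, 0, 0, 0, -0.6, 0, 0, 0, 0, 0, -0.69, 0, 0, -0.03, 0.1, 0.13, -0.69, 0, 0, -0.06, 0.2, 0.28, -0.69, 0, 0, -0.06, 0.3, 0.4, -0.69, 0, 0, -0.06, 0.334, 0.452, -0.69, 0, 0, -0.06, 0.334, 0.452, -0.69, 0, 0, -0.06, 0.334, 0.452, -0.69, 0, 0, -0.06])

```text
time: 11.6
tcp_pos: [0.691, -0.0461, 0.2138]
eef_rot: [-0.001, 0.691, 0.722, -0.001]
ft_force: [-0.6, -0.3, -0.9]
width: 0.0594
gripper_force: 30.0
```

>>> jog_arm(moves=[0, 0, 0.1, 0, 0, 0, 0, 0, 0.2, 0, 0, 0, 0, 0, 0.28, 0, 0, 0, 0, 0, 0.34, 0, 0, 0, 0, 0, 0.34, 0, 0, 0, 0, 0, 0.34, 0, 0, 0])

```text
time: 12.35
tcp_pos: [0.692, -0.0461, 0.113]
eef_rot: [0.0, 0.692, 0.722, 0.0]
ft_force: [-0.2, -0.7, -0.5]
width: 0.0593
gripper_force: 30.0
```

```bash
python3 -c "
from h import *
s,_=state();print(s['ft_force'].round(1))
b=lambda y,z:(.6905-.044*y,y,z,.044)
plan(b(-.046,.112),b(-.046,.22),(.5615,-.0404,.22,.2126),(.5615,-.0404,.008,.2126))"
```

```text
[-0.2 -0.7 -0.5]
t 12.35 tcp [ 0.692  -0.0461  0.113 ] w 0.0593 gf 30.0 j6 -0.21
[0.0, 0.002, 0.003, 0.0, 0.0, -0.0] rows 0.0
[0.0, 0.002, -0.357, 0.0, 0.0, -0.0] rows 1.7
[0.038, -0.434, -0.357, 0.0, 0.0, -0.054] rows 2.7
[0.038, -0.434, 0.35, 0.0, 0.0, -0.054] rows 2.7
```

>>> jog_arm(moves=[0, 0, 0, 0, 0, 0, 0, 0, 0, 0, 0, 0, 0, 0, 0, 0, 0, 0, 0, 0, 0, 0, 0, 0, 0, 0, -0.1, 0, 0, 0, 0, 0, -0.25, 0, 0, 0, 0, 0, -0.36, 0, 0, 0, 0.038, -0.2, -0.36, 0, 0, -0.054, 0.038, -0.434, -0.36, 0, 0, -0.054, 0.038, -0.434, -0.36, 0, 0, -0.054], gripper=1)

```text
time: 13.6
tcp_pos: [0.5568, -0.0395, 0.2205]
eef_rot: [-0.001, 0.628, 0.778, -0.001]
ft_force: [0.8, -0.1, -0.2]
width: 0.0943
gripper_force: 0.0
```

```bash
python3 snap.py w6;  python3 - <<'E'
from fit import *
V["w6"]=pickle.load(open("w6.pkl","rb"))
plan((.5615,-.0404,.22,.2126),(.5615,-.0404,.008,.2126))
E
```

```text
13.6 [ 0.5568 -0.0395  0.2205] [ 0.977  0.212 -0.003] [ 0.8 -0.1 -0.2]
t 13.65 tcp [ 0.5589 -0.0399  0.2211] w 0.0938 gf 0.0 j6 -0.41
[-0.004, 0.008, 0.004, -0.0, -0.0, 0.0] rows 0.0
[-0.004, 0.008, 0.71, -0.0, -0.0, 0.0] rows 3.4
```

View pics/w6.png

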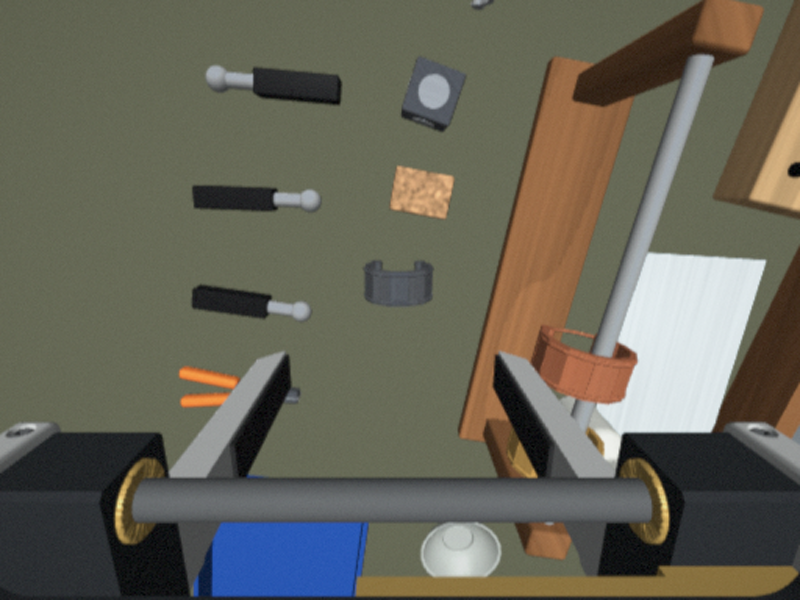

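w6: copper hangs on the bar, and the dark cuff (398,283) lines up between the fingers.

>>> jog_arm(moves=[0, 0, 0.1, 0, 0, 0, 0, 0, 0.28, 0, 0, 0, 0, 0, 0.45, 0, 0, 0, 0, 0, 0.6, 0, 0, 0, 0, 0, 0.68, 0, 0, 0, 0, 0, 0.707, 0, 0, 0, 0, 0, 0.707, 0, 0, 0])

```text
time: 14.52
tcp_pos: [0.5629, -0.0403, 0.0083]
eef_rot: [0.0, 0.628, 0.779, 0.0]
ft_force: [-0.3, 1.1, -0.1]
width: 0.094
gripper_force: 0.0
```

>>> jog_arm(moves=[0, 0, 0, 0, 0, 0, 0, 0, 0, 0, 0, 0, 0, 0, 0, 0, 0, 0, 0, 0, 0, 0, 0, 0, 0, 0, 0, 0, 0, 0, 0, 0, 0, 0, 0, 0], gripper=0)

```text
time: 15.28
tcp_pos: [0.5618, -0.0401, 0.0088]
eef_rot: [0.0, 0.628, 0.779, 0.0]
ft_force: [-0.8, 0.4, 5.0]
width: 0.0598
gripper_force: 30.0
```

```bash
python3 -c "
from h import *
b=lambda y,z:(.6905-.044*y,y,z,.044)
plan((.5615,-.0404,.215,.2126),b(.024,.215),b(.024,.112))"
```

```text
t 15.28 tcp [ 0.5618 -0.0401  0.0088] w 0.0598 gf 30.0 j6 -0.41
[-0.001, -0.001, -0.687, 0.0, 0.0, 0.0] rows 3.3
[0.119, 0.461, -0.687, 0.0, 0.0, 0.054] rows 4.0
[0.119, 0.461, -0.344, 0.0, 0.0, 0.054] rows 2.8
```

>>> jog_arm(moves=[0, 0, -0.2, 0, 0, 0, 0, 0, -0.4, 0, 0, 0, 0, 0, -0.6, 0, 0, 0, 0, 0, -0.69, 0, 0, 0.03, 0.03, 0.13, -0.69, 0, 0, 0.054, 0.06, 0.28, -0.69, 0, 0, 0.054, 0.1, 0.4, -0.69, 0, 0, 0.054, 0.119, 0.461, -0.69, 0, 0, 0.054, 0.119, 0.461, -0.69, 0, 0, 0.054, 0.119, 0.461, -0.69, 0, 0, 0.054])

```text
time: 16.52
tcp_pos: [0.6882, 0.0237, 0.2148]
eef_rot: [-0.001, 0.691, 0.722, -0.001]
ft_force: [-0.3, 0.1, -1.0]
width: 0.0599
gripper_force: 30.0
```

>>> jog_arm(moves=[0, 0, 0.1, 0, 0, 0, 0, 0, 0.2, 0, 0, 0, 0, 0, 0.28, 0, 0, 0, 0, 0, 0.343, 0, 0, 0, 0, 0, 0.343, 0, 0, 0, 0, 0, 0.343, 0, 0, 0])

```text
time: 17.27
tcp_pos: [0.6885, 0.0235, 0.113]
eef_rot: [0.0, 0.692, 0.722, -0.0]
ft_force: [-0.9, 0.4, 0.0]
width: 0.06
gripper_force: 30.0
```

```bash
python3 -c "
from h import *
s,_=state();print(s['ft_force'].round(1))
b=lambda y,z:(.6905-.044*y,y,z,.044)
plan(b(.024,.112),b(.024,.22),(.556,.2,.22,0))"
```

```text
[-0.9  0.4  0. ]
t 17.27 tcp [0.6885 0.0235 0.113 ] w 0.06 gf 30.0 j6 -0.11
[0.001, 0.003, 0.003, 0.0, 0.0, -0.0] rows 0.0
[0.001, 0.003, -0.357, 0.0, 0.0, -0.0] rows 1.7
[0.607, -0.416, -0.357, 0.0, 0.0, 0.014] rows 3.9
```

>>> jog_arm(moves=[0, 0, 0, 0, 0, 0, 0, 0, 0, 0, 0, 0, 0, 0, 0, 0, 0, 0, 0, 0, 0, 0, 0, 0, 0, 0, -0.1, 0, 0, 0, 0, 0, -0.25, 0, 0, 0, 0, 0, -0.36, 0, 0, 0], gripper=1)

```text
time: 18.15
tcp_pos: [0.6896, 0.0242, 0.2224]
eef_rot: [0.001, 0.691, 0.723, 0.001]
ft_force: [0.6, -1.2, 0.2]
width: 0.094
gripper_force: 0.0
```

>>> jog_arm(moves=[0.15, -0.1, 0, 0, 0, 0, 0.3, -0.2, 0, 0, 0, 0, 0.45, -0.3, 0, 0, 0, 0, 0.607, -0.417, 0, 0, 0, 0.014, 0.607, -0.417, 0, 0, 0, 0.014, 0.607, -0.417, 0, 0, 0, 0.014])

```text
time: 18.9
tcp_pos: [0.5566, 0.2004, 0.2207]
eef_rot: [0.001, 0.707, 0.708, 0.0]
ft_force: [0.2, 0.3, 0.3]
width: 0.0935
gripper_force: 0.0
```

```bash
python3 snap.py w7
```

```text
18.9 [0.5566 0.2004 0.2207] [1.    0.001 0.001] [0.2 0.3 0.3]
```

View pics/w7.png

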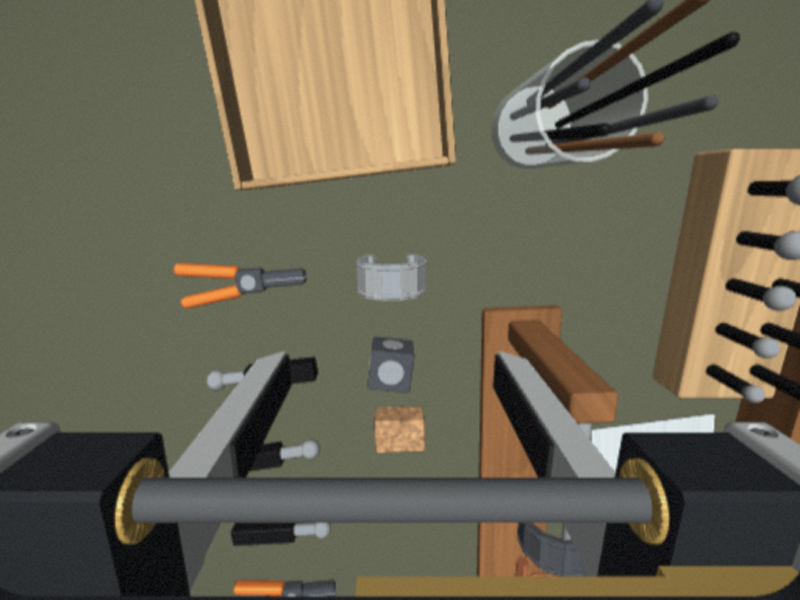

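w7: the silver cuff (391,278) is centred and aligned. I'll check it with a fit.

Run:
```python
from fit import *
V["w7"]=pickle.load(open("w7.pkl","rb"))
p=fit((.555,.203),[("w7",(348,245,436,308)),("w2",(625,342,710,422))]);print(p)
plan((p[0][0],p[0][1],.008,p[0][3]))
```

```text
(array([0.5556, 0.2038, 0.0016, 0.0213]), np.float64(0.048))
t 18.95 tcp [0.5569 0.1999 0.2206] w 0.0939 gf 0.0 j6 0.23
[0.013, -0.005, 0.709, 0.0, 0.0, -0.007] rows 3.4
```

>>> jog_arm(moves=[0.013, -0.003, 0.1, 0, 0, -0.007, 0.013, -0.003, 0.28, 0, 0, -0.007, 0.013, -0.003, 0.45, 0, 0, -0.007, 0.013, -0.003, 0.6, 0, 0, -0.007, 0.013, -0.003, 0.68, 0, 0, -0.007, 0.013, -0.003, 0.708, 0, 0, -0.007, 0.013, -0.003, 0.708, 0, 0, -0.007])

```text
time: 19.82
tcp_pos: [0.5561, 0.2037, 0.0079]
eef_rot: [0.0, 0.7, 0.714, -0.0]
ft_force: [0.3, 0.2, 0.6]
width: 0.0941
gripper_force: 0.0
```

>>> jog_arm(moves=[0, 0, 0, 0, 0, 0, 0, 0, 0, 0, 0, 0, 0, 0, 0, 0, 0, 0, 0, 0, 0, 0, 0, 0, 0, 0, 0, 0, 0, 0, 0, 0, 0, 0, 0, 0], gripper=0)

```text
time: 20.58
tcp_pos: [0.5555, 0.2046, 0.0086]
eef_rot: [0.0, 0.699, 0.715, 0.0]
ft_force: [-1.1, 0.3, 5.0]
width: 0.0597
gripper_force: 30.0
```

```bash
python3 -c "
from h import *
b=lambda y,z:(.6905-.044*y,y,z,.044)
plan((.5556,.2038,.215,.0213),b(.092,.215),b(.092,.112))"
```

```text
t 20.57 tcp [0.5555 0.2046 0.0086] w 0.0597 gf 30.0 j6 0.21
[-0.002, 0.001, -0.688, 0.0, -0.0, 0.0] rows 3.3
[-0.385, 0.428, -0.688, 0.0, -0.0, -0.007] rows 4.3
[-0.385, 0.428, -0.345, 0.0, -0.0, -0.007] rows 3.2
```

>>> jog_arm(moves=[0, 0, -0.2, 0, 0, 0, 0, 0, -0.4, 0, 0, 0, 0, 0, -0.6, 0, 0, 0, 0, 0, -0.69, 0, 0, 0, -0.1, 0.13, -0.69, 0, 0, -0.007, -0.2, 0.25, -0.69, 0, 0, -0.007, -0.3, 0.36, -0.69, 0, 0, -0.007, -0.385, 0.428, -0.69, 0, 0, -0.007, -0.385, 0.428, -0.69, 0, 0, -0.007, -0.385, 0.428, -0.69, 0, 0, -0.007])

```text
time: 21.82
tcp_pos: [0.6853, 0.0923, 0.2144]
eef_rot: [-0.001, 0.691, 0.723, -0.0]
ft_force: [-0.6, 0.5, -0.2]
width: 0.0598
gripper_force: 30.0
```

>>> jog_arm(moves=[0, 0, 0.1, 0, 0, 0, 0, 0, 0.2, 0, 0, 0, 0, 0, 0.28, 0, 0, 0, 0, 0, 0.343, 0, 0, 0, 0, 0, 0.343, 0, 0, 0, 0, 0, 0.343, 0, 0, 0])

```text
time: 22.58
tcp_pos: [0.6855, 0.0929, 0.1125]
eef_rot: [-0.0, 0.691, 0.723, 0.0]
ft_force: [-0.6, 0.3, -0.2]
width: 0.0597
gripper_force: 30.0
```

```bash
python3 -c "
from h import *
s,_=state();print(s['ft_force'].round(1))
b=lambda y,z:(.6905-.044*y,y,z,.044)
plan(b(.092,.112),b(.092,.24),(.45,.05,.27,1.47))"
```

```text
[-0.6  0.3 -0.2]
t 22.57 tcp [0.6855 0.0929 0.1125] w 0.0597 gf 30.0 j6 -0.01
[-0.003, 0.003, 0.002, -0.0, -0.0, 0.0] rows 0.0
[-0.003, 0.003, -0.425, -0.0, -0.0, 0.0] rows 2.0
[-0.107, -0.791, -0.525, 0.0, -0.0, -0.453] rows 7.6
```

>>> jog_arm(moves=[0, 0, 0, 0, 0, 0, 0, 0, 0, 0, 0, 0, 0, 0, 0, 0, 0, 0, 0, 0, 0, 0, 0, 0, 0, 0, -0.1, 0, 0, 0, 0, 0, -0.25, 0, 0, 0, 0, 0, -0.36, 0, 0, 0, 0, 0, -0.45, 0, 0, 0], gripper=1)

```text
time: 23.58
tcp_pos: [0.6865, 0.0917, 0.249]
eef_rot: [0.001, 0.691, 0.722, 0.001]
ft_force: [0.3, -0.9, 0.0]
width: 0.0945
gripper_force: 0.0
```

>>> jog_arm(moves=[-0.1, -0.79, -0.075, 0, 0, -0.453, -0.1, -0.79, -0.075, 0, 0, -0.453, -0.1, -0.79, -0.075, 0, 0, -0.453, -0.1, -0.79, -0.075, 0, 0, -0.453, -0.1, -0.79, -0.075, 0, 0, -0.453, -0.1, -0.79, -0.075, 0, 0, -0.453, -0.1, -0.79, -0.075, 0, 0, -0.453, -0.1, -0.79, -0.075, 0, 0, -0.453, -0.1, -0.79, -0.075, 0, 0, -0.453, -0.1, -0.79, -0.075, 0, 0, -0.453])

```text
time: 24.82
tcp_pos: [0.4507, 0.0513, 0.2697]
eef_rot: [0.0, 0.053, 0.999, 0.0]
ft_force: [0.8, 0.1, -1.2]
width: 0.0944
gripper_force: 0.0
```

```bash
python3 snap.py w8
```

```text
24.825 [0.4507 0.0513 0.2697] [0.105 0.994 0.   ] [ 0.8  0.1 -1.2]
```

View pics/w8.png

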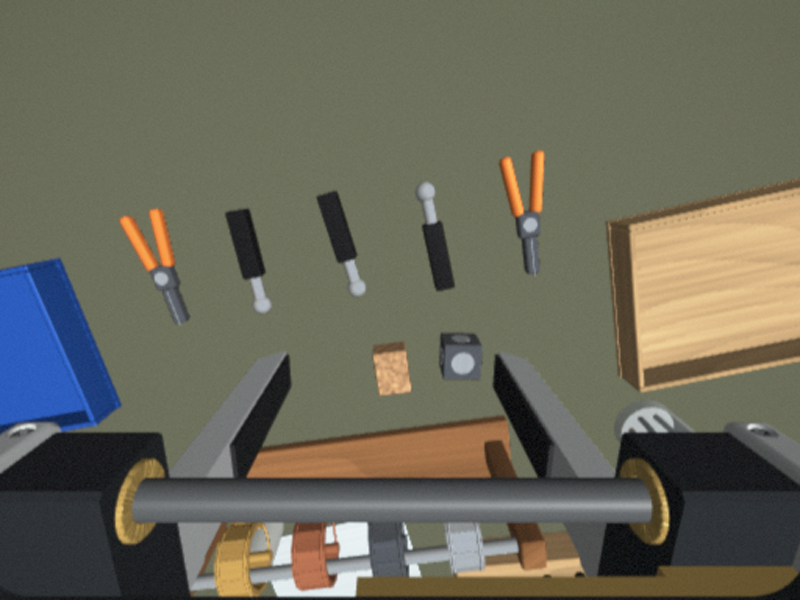

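w8: all four cuffs hang on the bar, and the tools look undisturbed.

```bash
cat > tools.py <<'E'
from fit import *
for v in("w3","w7","w8"):V[v]=pickle.load(open(v+".pkl","rb"))
pl=lambda v,p,z:plane(V[v][0],np.array(p)/k,z)[:2]
def punch(v,ball,end):
    b,e=pl(v,ball,.010),pl(v,end,.010);d=b-e;return (e+d*55/101).round(4),round(np.linalg.norm(d),3),round(np.arctan2(d[1],d[0]),3)
E
python3 - <<'E'
from tools import *
print("p1",punch("w8",(426,191),(444,290)),"\np2",punch("w8",(357,288),(328,193)),"\np3",punch("w8",(262,304),(238,210)))
for n,a,b in(("pl1",(531,225),(532,273)),("pl2",(162,279),(182,322))):
    a,b=pl("w8",a,.015),pl("w8",b,.012);print(n,a.round(4),b.round(4),np.arctan2(*(b-a)[::-1]).round(3))
print("wood w7",pl("w7",(238,188),.045),pl("w7",(455,161),.045),"w8",pl("w8",(608,222),.045),pl("w8",(640,391),.045))
print("blue w3",pl("w3",(457,381),.045),"w8",pl("w8",(60,260),.045),pl("w8",(121,405),.045))
plan((.43,.1,.06,1.57))
E
```

```text
p1 (array([0.4268, 0.0989]), np.float64(0.104), np.float64(-3.038)) 
p2 (array([0.4257, 0.0049]), np.float64(0.102), np.float64(0.163)) 
p3 (array([ 0.4327, -0.0945]), np.float64(0.1), np.float64(0.053))
pl1 [0.4236 0.1967] [0.4741 0.1981] 0.028
pl2 [ 0.4392 -0.1896] [ 0.4888 -0.182 ] 0.153
wood w7 [0.43245995 0.27914534] [0.60721295 0.30008177] w8 [0.42457466 0.25939267] [0.60595752 0.30007365]
blue w3 [ 0.58608265 -0.26543761] w8 [ 0.40565361 -0.26553443] [ 0.56458319 -0.25147378]
t 24.88 tcp [0.4507 0.0514 0.2697] w 0.0936 gf 0.0 j6 -1.51
[0.086, 0.154, 0.699, 0.0, 0.0, -0.033] rows 3.5
```

```bash
python3 -c "
from h import *
plan((.4268,.0989,.1,1.674),(.4268,.0989,.004,1.674))"
```

```text
t 24.88 tcp [0.4507 0.0514 0.2697] w 0.0936 gf 0.0 j6 -1.51
[0.096, 0.149, 0.566, 0.0, 0.0, -0.066] rows 2.8
[0.096, 0.149, 0.886, 0.0, 0.0, -0.066] rows 4.3
```

>>> jog_arm(moves=[0.096, 0.149, 0.2, 0, 0, -0.066, 0.096, 0.149, 0.4, 0, 0, -0.066, 0.096, 0.149, 0.6, 0, 0, -0.066, 0.096, 0.149, 0.75, 0, 0, -0.066, 0.096, 0.149, 0.85, 0, 0, -0.066, 0.096, 0.149, 0.886, 0, 0, -0.066, 0.096, 0.149, 0.886, 0, 0, -0.066], gripper=0.6)

```text
time: 25.75
tcp_pos: [0.427, 0.0988, 0.0039]
eef_rot: [-0.0, -0.052, 0.999, 0.0]
ft_force: [0.1, -0.7, 0.1]
width: 0.0564
gripper_force: 0.0
```

>>> jog_arm(moves=[0, 0, 0, 0, 0, 0, 0, 0, 0, 0, 0, 0, 0, 0, 0, 0, 0, 0, 0, 0, 0, 0, 0, 0, 0, 0, 0, 0, 0, 0, 0, 0, 0, 0, 0, 0], gripper=0)

```text
time: 26.5
tcp_pos: [0.427, 0.0987, 0.0043]
eef_rot: [0.0, -0.052, 0.999, -0.0]
ft_force: [-0.9, -0.3, 5.4]
width: 0.0195
gripper_force: 29.9
```

```bash
python3 -c "
from h import *
plan((.4268,.0989,.1,1.674),(.503,.4457,.12,1.686),(.503,.4457,.011,1.686))"
```

```text
t 26.5 tcp [0.427  0.0987 0.0043] w 0.0195 gf 29.9 j6 -1.61
[0.0, 0.001, -0.319, -0.0, 0.0, 0.0] rows 1.5
[-0.372, 1.124, -0.386, -0.0, 0.0, -0.004] rows 6.0
[-0.372, 1.124, -0.022, -0.0, 0.0, -0.004] rows 5.7
```

>>> jog_arm(moves=[0, 0, -0.2, 0, 0, 0, 0, 0, -0.386, 0, 0, 0, -0.06, 0.2, -0.386, 0, 0, 0, -0.13, 0.4, -0.386, 0, 0, 0, -0.2, 0.6, -0.386, 0, 0, 0, -0.26, 0.8, -0.386, 0, 0, -0.004, -0.26, 0.8, -0.386, 0, 0, -0.004])

```text
time: 27.38
tcp_pos: [0.4797, 0.3496, 0.1186]
eef_rot: [0.0, -0.06, 0.998, 0.001]
ft_force: [0.7, -0.2, -0.9]
width: 0.0198
gripper_force: 29.9
```

>>> jog_arm(moves=[-0.05, 0.15, 0, 0, 0, 0, -0.112, 0.324, 0, 0, 0, 0, -0.112, 0.324, 0, 0, 0, 0, -0.112, 0.324, 0.15, 0, 0, 0, -0.112, 0.324, 0.28, 0, 0, 0, -0.112, 0.324, 0.34, 0, 0, 0, -0.112, 0.324, 0.364, 0, 0, 0, -0.112, 0.324, 0.364, 0, 0, 0])

```text
time: 28.38
tcp_pos: [0.5023, 0.4459, 0.0117]
eef_rot: [0.001, -0.058, 0.998, 0.0]
ft_force: [0.4, -0.4, -1.0]
width: 0.0196
gripper_force: 30.0
```

```bash
python3 snap.py w9; python3 -c "
from h import *
plan((.503,.4457,.012,1.686))"
```

```text
28.375 [0.5023 0.4459 0.0117] [-0.116  0.993  0.001] [ 0.4 -0.4 -1. ]
t 28.43 tcp [0.5025 0.4462 0.0119] w 0.0199 gf 30.0 j6 -1.06
[-0.001, -0.002, -0.0, 0.0, 0.001, 0.0] rows 0.0
```

View pics/w9.png

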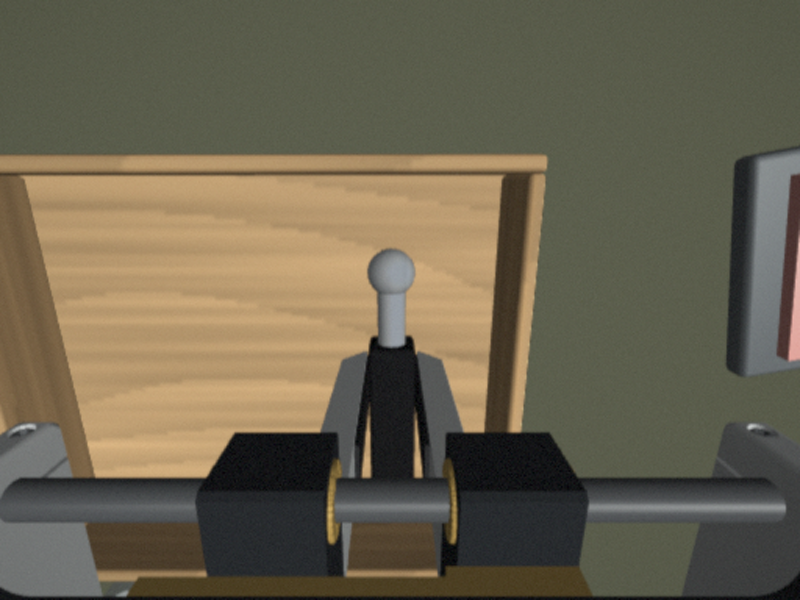

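w9: the punch lies in the tray parallel to its walls, with the ball at (391,272). I'll release it and go to punch 2.

>>> jog_arm(moves=[0, 0, 0, 0, 0, 0, 0, 0, 0, 0, 0, 0, 0, 0, 0, 0, 0, 0, 0, 0, -0.1, 0, 0, 0, 0, 0, -0.25, 0, 0, 0, 0, 0, -0.4, 0, 0, 0, 0.1, -0.3, -0.45, 0, 0, 0, 0.2, -0.6, -0.45, 0, 0, 0, 0.2, -0.6, -0.45, 0, 0, 0, 0.2, -0.6, -0.45, 0, 0, 0], gripper=0.45)

```text
time: 29.68
tcp_pos: [0.4614, 0.257, 0.146]
eef_rot: [-0.0, -0.056, 0.998, -0.001]
ft_force: [-0.3, 0.7, -0.2]
width: 0.0425
gripper_force: 0.0
```

```bash
python3 -c "
from h import *
plan((.4257,.0049,.12,1.734),(.4257,.0049,.004,1.734))"
```

```text
t 29.68 tcp [0.4614 0.257  0.146 ] w 0.0425 gf 0.0 j6 -1.31
[0.213, -0.822, 0.088, -0.0, -0.0, -0.016] rows 4.1
[0.213, -0.821, 0.474, -0.0, -0.0, -0.016] rows 4.7
```

>>> jog_arm(moves=[0.05, -0.2, 0, 0, 0, 0, 0.1, -0.4, 0, 0, 0, 0, 0.15, -0.6, 0, 0, 0, 0, 0.213, -0.822, 0, 0, 0, -0.016, 0.213, -0.822, 0, 0, 0, -0.016, 0.213, -0.822, 0, 0, 0, -0.016], gripper=0.6)

```text
time: 30.42
tcp_pos: [0.4289, 0.0084, 0.1456]
eef_rot: [0.001, -0.082, 0.997, 0.001]
ft_force: [0.0, -0.1, 0.5]
width: 0.0565
gripper_force: 0.0
```

```bash
cat > chk.py <<'E'
from h import *
def sleeve(x,y,ang,r=60):
    """ang: direction end->ball. sleeve seen in the wrist view: origin and axis angle from it"""
    c=calibration("wrist");im=read_camera("wrist");u=np.array([np.cos(ang),np.sin(ang)])
    p=proj(c,[x-.02*u[0],y-.02*u[1],.015]);m=(im.max(2)<45).astype(np.uint8)
    yy,xx=np.mgrid[:384,:512];m[np.hypot(xx-p[0],yy-p[1])>r]=0
    n,l,st,ce=cv2.connectedComponentsWithStats(m);out=[]
    for i in range(1,n):
        if st[i,4]<150: continue
        P_=np.array([plane(c,q,.015)[:2] for q in np.argwhere(l==i)[:,::-1]]);ctr=P_.mean(0);w,v=np.linalg.eigh(np.cov((P_-ctr).T));a=v[:,1]*np.sign(v[:,1]@u)
        out.append((len(P_),(ctr+.02*a).round(4),np.arctan2(a[1],a[0]).round(3),np.sqrt(w*12).round(3)))
    return p.round(),out
E
python3 -c "
from chk import *
print(sleeve(.4257,.0049,.163))
plan((.4257,.0049,.004,1.734))"
```

```text
(array([248., 170.]), [(773, array([0.4255, 0.0033]), np.float64(0.198), array([0.018, 0.069]))])
t 30.48 tcp [0.4288 0.0091 0.1456] w 0.0564 gf 0.0 j6 -1.88
[0.013, -0.012, 0.472, 0.0, 0.0, 0.001] rows 2.3
```

>>> jog_arm(moves=[0, -0.005, 0.1, 0, 0, -0.008, 0, -0.005, 0.2, 0, 0, -0.008])

```text
time: 30.72
tcp_pos: [0.4295, 0.0084, 0.0851]
eef_rot: [0.001, -0.097, 0.995, 0.0]
ft_force: [0.5, -0.1, 0.0]
width: 0.0565
gripper_force: 0.0
```

```bash
python3 -c "
from chk import *
print(sleeve(.4257,.0049,.163))
plan((.4255,.0037,.004,1.755))"
```

```text
(array([248., 181.]), [(1056, array([0.427 , 0.0035]), np.float64(0.215), array([0.018, 0.07 ]))])
t 30.77 tcp [0.4261 0.0089 0.0817] w 0.0564 gf 0.0 j6 -1.91
[0.004, -0.017, 0.259, 0.001, -0.002, 0.003] rows 1.2
```

>>> jog_arm(moves=[0, -0.017, 0.1, 0, 0, -0.003, 0, -0.017, 0.2, 0, 0, -0.003, 0, -0.017, 0.259, 0, 0, -0.003, 0, -0.017, 0.259, 0, 0, -0.003])

```text
time: 31.28
tcp_pos: [0.4288, 0.0031, 0.0071]
eef_rot: [-0.001, -0.102, 0.995, 0.001]
ft_force: [-0.7, 0.1, 0.1]
width: 0.0566
gripper_force: 0.0
```

>>> jog_arm(moves=[0, 0, 0, 0, 0, 0, 0, 0, 0, 0, 0, 0, 0, 0, 0, 0, 0, 0, 0, 0, 0, 0, 0, 0, 0, 0, 0, 0, 0, 0, 0, 0, 0, 0, 0, 0], gripper=0)

```text
time: 32.02
tcp_pos: [0.4294, 0.0016, 0.0082]
eef_rot: [0.0, -0.1, 0.995, 0.0]
ft_force: [-0.9, 1.4, 6.1]
width: 0.0193
gripper_force: 29.9
```

>>> jog_arm(moves=[0, 0, -0.2, 0, 0, 0, 0, 0, -0.386, 0, 0, 0, -0.06, 0.2, -0.386, 0, 0, 0, -0.13, 0.4, -0.386, 0, 0, 0, -0.2, 0.6, -0.386, 0, 0, 0, -0.2, 0.8, -0.386, 0, 0, 0.02, -0.2, 0.8, -0.386, 0, 0, 0.02, -0.2, 0.8, -0.386, 0, 0, 0.02])

```text
time: 33.02
tcp_pos: [0.4395, 0.248, 0.123]
eef_rot: [-0.0, -0.07, 0.998, -0.001]
ft_force: [-0.3, 0.0, -1.1]
width: 0.0197
gripper_force: 29.9
```

```bash
python3 -c "
from h import *
plan((.509,.396,.12,1.686),(.509,.396,.0115,1.686))"
```

```text
t 33.02 tcp [0.4395 0.248  0.123 ] w 0.0197 gf 29.9 j6 -1.33
[-0.298, 0.456, 0.009, -0.0, -0.0, 0.008] rows 2.6
[-0.299, 0.457, 0.371, -0.0, -0.0, 0.008] rows 3.2
```

>>> jog_arm(moves=[-0.15, 0.2, 0, 0, 0, 0.008, -0.298, 0.4, 0, 0, 0, 0.008, -0.298, 0.456, 0, 0, 0, 0.008, -0.298, 0.456, 0.1, 0, 0, 0.008, -0.298, 0.456, 0.25, 0, 0, 0.008, -0.298, 0.456, 0.33, 0, 0, 0.008, -0.298, 0.456, 0.36, 0, 0, 0.008, -0.298, 0.456, 0.36, 0, 0, 0.008])

```text
time: 34.02
tcp_pos: [0.5108, 0.395, 0.0159]
eef_rot: [0.0, -0.056, 0.998, -0.0]
ft_force: [1.4, 0.3, 0.1]
width: 0.0195
gripper_force: 30.0
```

>>> jog_arm(moves=[0, 0, 0, 0, 0, 0, 0, 0, 0, 0, 0, 0, 0, 0, 0, 0, 0, 0, 0, 0, -0.1, 0, 0, 0, 0, 0, -0.25, 0, 0, 0, 0, 0, -0.4, 0, 0, 0, 0.1, -0.3, -0.45, 0, 0, 0, 0.2, -0.6, -0.45, 0, 0, 0, 0.2, -0.6, -0.45, 0, 0, 0, 0.2, -0.6, -0.45, 0, 0, 0], gripper=0.45)

```text
time: 35.28
tcp_pos: [0.4692, 0.2077, 0.1513]
eef_rot: [-0.0, -0.055, 0.999, -0.0]
ft_force: [0.9, 0.9, 1.0]
width: 0.0423
gripper_force: 0.0
```

```bash
python3 -c "
from h import *
plan((.4327,-.0945,.12,1.624))"
```

```text
t 35.27 tcp [0.4692 0.2077 0.1513] w 0.0423 gf 0.0 j6 -1.4
[0.231, -0.988, 0.105, -0.0, -0.0, 0.018] rows 4.9
```

>>> jog_arm(moves=[0.05, -0.2, 0, 0, 0, 0, 0.1, -0.4, 0, 0, 0, 0, 0.15, -0.6, 0, 0, 0, 0, 0.2, -0.8, 0.05, 0, 0, 0.018, 0.231, -0.988, 0.1, 0, 0, 0.018, 0.231, -0.988, 0.1, 0, 0, 0.018, 0.231, -0.988, 0.1, 0, 0, 0.018, 0.231, -0.988, 0.1, 0, 0, 0.018], gripper=0.6)

```text
time: 36.28
tcp_pos: [0.4358, -0.0899, 0.1209]
eef_rot: [0.0, -0.03, 1.0, 0.0]
ft_force: [-0.5, 0.6, 0.1]
width: 0.0562
gripper_force: 0.0
```

```bash
python3 -c "
from chk import *
print(sleeve(.4327,-.0945,.053))
plan((.4327,-.0945,.004,1.624))"
```

```text
(array([246., 175.]), [(1001, array([ 0.4319, -0.0956]), np.float64(0.076), array([0.018, 0.07 ]))])
t 36.33 tcp [ 0.4357 -0.09    0.1209] w 0.0563 gf 0.0 j6 -1.99
[0.011, -0.015, 0.39, 0.0, 0.0, 0.002] rows 1.9
```

>>> jog_arm(moves=[0.011, -0.017, 0.1, 0, 0, -0.003, 0.011, -0.017, 0.25, 0, 0, -0.003, 0.011, -0.017, 0.35, 0, 0, -0.003, 0.011, -0.017, 0.389, 0, 0, -0.003, 0.011, -0.017, 0.389, 0, 0, -0.003])

```text
time: 36.95
tcp_pos: [0.4323, -0.0961, 0.0038]
eef_rot: [-0.0, -0.034, 0.999, 0.0]
ft_force: [0.8, 0.0, -0.3]
width: 0.0563
gripper_force: 0.0
```

>>> jog_arm(moves=[0, 0, 0, 0, 0, 0, 0, 0, 0, 0, 0, 0, 0, 0, 0, 0, 0, 0, 0, 0, 0, 0, 0, 0, 0, 0, 0, 0, 0, 0, 0, 0, 0, 0, 0, 0], gripper=0)

```text
time: 37.7
tcp_pos: [0.4322, -0.0968, 0.0042]
eef_rot: [0.0, -0.033, 0.999, 0.0]
ft_force: [-0.7, 1.6, 4.8]
width: 0.02
gripper_force: 30.0
```

>>> jog_arm(moves=[0, 0, -0.2, 0, 0, 0, 0, 0, -0.386, 0, 0, 0, -0.06, 0.2, -0.386, 0, 0, 0, -0.13, 0.4, -0.386, 0, 0, 0, -0.15, 0.6, -0.386, 0, 0, 0, -0.15, 0.8, -0.386, 0, 0, -0.015, -0.15, 0.95, -0.386, 0, 0, -0.015, -0.15, 0.95, -0.386, 0, 0, -0.015, -0.15, 0.95, -0.386, 0, 0, -0.015])

```text
time: 38.83
tcp_pos: [0.4577, 0.19, 0.1191]
eef_rot: [-0.001, -0.057, 0.998, -0.001]
ft_force: [0.6, -0.4, -1.6]
width: 0.0194
gripper_force: 30.0
```

```bash
python3 -c "
from h import *
plan((.5148,.3463,.12,1.686),(.5148,.3463,.013,1.686))"
```

```text
t 38.83 tcp [0.4577 0.19   0.1191] w 0.0194 gf 30.0 j6 -1.43
[-0.248, 0.496, -0.004, -0.0, -0.0, -0.0] rows 2.7
[-0.249, 0.496, 0.353, -0.0, -0.0, -0.0] rows 3.2
```

>>> jog_arm(moves=[-0.12, 0.25, 0, 0, 0, 0, -0.248, 0.45, 0, 0, 0, 0, -0.248, 0.496, 0, 0, 0, 0, -0.248, 0.496, 0.1, 0, 0, 0, -0.248, 0.496, 0.25, 0, 0, 0, -0.248, 0.496, 0.33, 0, 0, 0, -0.248, 0.496, 0.357, 0, 0, 0, -0.248, 0.496, 0.357, 0, 0, 0])

```text
time: 39.83
tcp_pos: [0.5159, 0.3458, 0.0126]
eef_rot: [-0.0, -0.056, 0.998, -0.0]
ft_force: [-0.1, -0.3, 0.2]
width: 0.0194
gripper_force: 30.0
```

>>> jog_arm(moves=[0, 0, 0, 0, 0, 0, 0, 0, 0, 0, 0, 0, 0, 0, 0, 0, 0, 0, 0, 0, -0.1, 0, 0, 0, 0, 0, -0.25, 0, 0, 0, 0, 0, -0.4, 0, 0, 0, 0.1, -0.3, -0.55, 0, 0, 0, 0.2, -0.47, -0.7, 0, 0, 0, 0.2, -0.47, -0.7, 0, 0, 0, 0.2, -0.47, -0.7, 0, 0, 0], gripper=0.45)

```text
time: 41.08
tcp_pos: [0.4719, 0.1983, 0.2257]
eef_rot: [0.003, -0.055, 0.998, 0.0]
ft_force: [0.7, 0.1, 0.1]
width: 0.0422
gripper_force: 0.0
```

```bash
python3 snap.py w10; python3 -c "
from h import *
plan((.4236,.1967,.1,1.599))"
```

```text
41.075 [0.4719 0.1983 0.2257] [-0.11   0.994  0.   ] [0.7 0.1 0.1]
t 41.12 tcp [0.4719 0.1995 0.2242] w 0.042 gf 0.0 j6 -1.42
[0.163, 0.008, 0.413, 0.0, 0.001, 0.026] rows 2.1
```

View pics/w10.png

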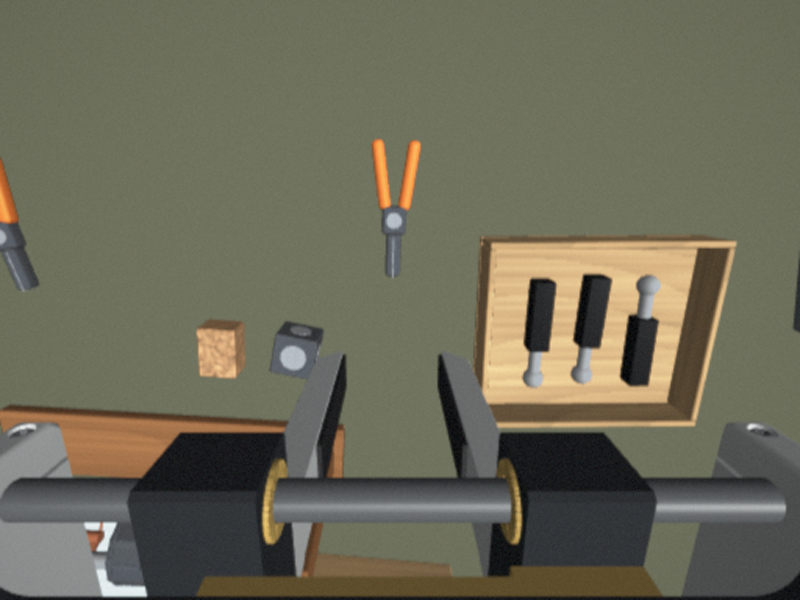

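w10: all three punches lie flat in the wooden tray. Pliers 1 has its pivot at (394,221) and tip at (393,276). Pliers 2 has its pivot at about (4,236) and tip at (32,288).

Run:
```python
from tools import *
V["w10"]=pickle.load(open("w10.pkl","rb"))
for n,a,b in(("pl1",(394,221),(393,276)),("pl2",(4,236),(32,288))):
    a,b=pl("w10",a,.015),pl("w10",b,.012);print(n,a.round(4),b.round(4),np.arctan2(*(b-a)[::-1]).round(3))
print(pl("w10",(395,142),.01))
plan((.4236,.1975,.1,1.65),(.4236,.1975,.002,1.65))
```

```text
pl1 [0.4233 0.1955] [0.4747 0.2004] 0.095
pl2 [ 0.4763 -0.1583] [ 0.5246 -0.1418] 0.328
[0.35622476 0.1888461 ]
t 41.12 tcp [0.4719 0.1995 0.2242] w 0.042 gf 0.0 j6 -1.42
[0.162, 0.011, 0.413, 0.0, 0.001, 0.01] rows 2.1
[0.164, 0.01, 0.74, 0.0, 0.001, 0.01] rows 3.6
```

>>> jog_arm(moves=[0.163, 0.005, 0.2, 0, 0, 0.005, 0.163, 0.005, 0.4, 0, 0, 0.005, 0.163, 0.005, 0.55, 0, 0, 0.005, 0.163, 0.005, 0.66, 0, 0, 0.005, 0.163, 0.005, 0.72, 0, 0, 0.005, 0.163, 0.005, 0.737, 0, 0, 0.005, 0.163, 0.005, 0.737, 0, 0, 0.005], gripper=0.55)

```text
time: 42.0
tcp_pos: [0.4225, 0.1967, 0.001]
eef_rot: [-0.001, -0.049, 0.999, 0.0]
ft_force: [0.0, -0.0, 0.5]
width: 0.0517
gripper_force: 0.0
```

>>> jog_arm(moves=[0, 0, 0, 0, 0, 0, 0, 0, 0, 0, 0, 0, 0, 0, 0, 0, 0, 0, 0, 0, 0, 0, 0, 0, 0, 0, 0, 0, 0, 0, 0, 0, 0, 0, 0, 0], gripper=0)

```text
time: 42.75
tcp_pos: [0.423, 0.196, 0.0016]
eef_rot: [0.0, -0.049, 0.999, 0.0]
ft_force: [0.7, 0.2, 1.4]
width: 0.0218
gripper_force: 33.2
```

```bash
python3 -c "
from h import *
plan((.43,.1958,.15,1.667),(.45,.0,.15,1.667))"
```

```text
t 42.75 tcp [0.423  0.196  0.0016] w 0.0218 gf 33.2 j6 -1.38
[-0.023, -0.003, -0.495, 0.0, 0.0, 0.0] rows 2.4
[-0.026, -0.659, -0.495, 0.0, 0.0, 0.0] rows 4.0
```

>>> jog_arm(moves=[0, 0, -0.2, 0, 0, 0, 0, 0, -0.4, 0, 0, 0, 0, -0.15, -0.45, 0, 0, 0, 0, -0.35, -0.45, 0, 0, 0, 0, -0.55, -0.45, 0, 0, 0, 0, -0.75, -0.45, 0, 0, 0, 0, -0.9, -0.45, 0, 0, 0, 0, -0.9, -0.45, 0, 0, 0])

```text
time: 43.75
tcp_pos: [0.4492, -0.0757, 0.1361]
eef_rot: [-0.0, -0.046, 0.999, -0.0]
ft_force: [-0.0, 0.7, -1.9]
width: 0.0216
gripper_force: 33.2
```

>>> jog_arm(moves=[-0.02, -0.2, 0, 0, 0, 0, -0.05, -0.4, 0, 0, 0, 0, -0.1, -0.6, 0, 0, 0, 0, -0.139, -0.8, 0, 0, 0, 0, -0.139, -1, 0, 0, 0, -0.007, -0.139, -1, 0, 0, 0, -0.007, -0.139, -1, 0, 0, 0, -0.007, -0.139, -1, 0, 0, 0, -0.007])

```text
time: 44.75
tcp_pos: [0.5197, -0.3651, 0.1363]
eef_rot: [-0.0, -0.061, 0.998, 0.001]
ft_force: [1.2, -0.2, -0.8]
width: 0.0213
gripper_force: 33.2
```

```bash
python3 snap.py w11; python3 -c "
from h import *
plan((.5252,-.4277,.15,1.69),(.5252,-.4277,.009,1.69))"
```

```text
44.75 [ 0.5197 -0.3651  0.1363] [-0.121  0.993  0.002] [ 1.2 -0.2 -0.8]
t 44.8 tcp [ 0.5198 -0.3653  0.1366] w 0.0217 gf 33.2 j6 -2.41
[0.007, -0.209, -0.045, 0.0, -0.0, 0.001] rows 1.0
[0.007, -0.209, 0.425, 0.0, -0.0, 0.001] rows 2.3
```

View pics/w11.png

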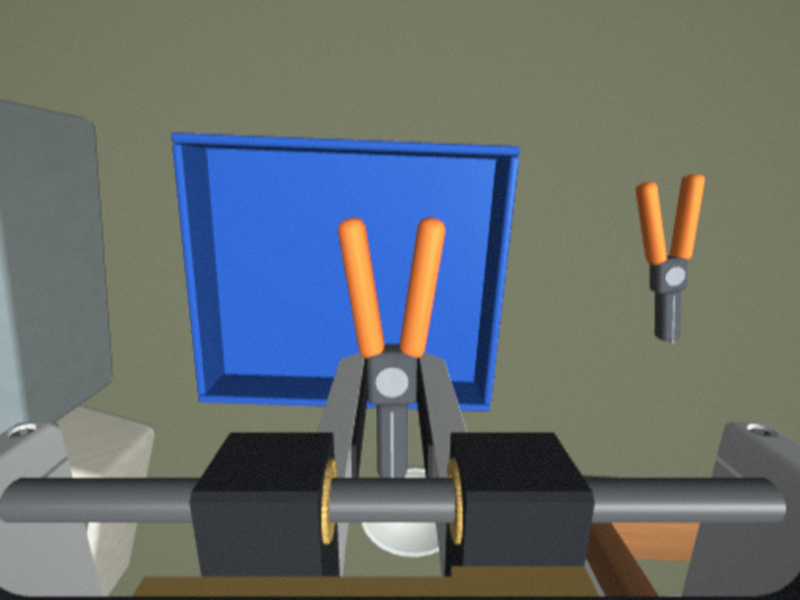

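w11: the tray rim corners are (172,135), (518,150), (490,410) and (198,400). Pliers 2 has its pivot at (675,275) and tip at (668,338).

Run:
```python
from tools import *
V["w11"]=pickle.load(open("w11.pkl","rb"))
C=np.array([pl("w11",p,.045) for p in((172,135),(518,150),(490,410),(198,400))]);print(C.round(3).tolist(),C.mean(0).round(4))
for i,j in((0,1),(3,2)):d=C[j]-C[i];print("yaw y",-np.arctan2(d[0],d[1]).round(3),np.linalg.norm(d).round(3))
for i,j in((0,3),(1,2)):d=C[j]-C[i];print("yaw x",np.arctan2(d[1],d[0]).round(3),np.linalg.norm(d).round(3))
a,b,h=pl("w11",(675,275),.015),pl("w11",(668,340),.012),pl("w11",(669,182),.01);print("pl2",a.round(4),b.round(4),h.round(4),np.arctan2(*(b-h)[::-1]).round(3))
```

```text
[[0.426, -0.508], [0.409, -0.301], [0.584, -0.285], [0.602, -0.494]] [ 0.5053 -0.3972]
yaw y 0.081 0.207
yaw y 0.082 0.209
yaw x 0.081 0.176
yaw x 0.091 0.176
pl2 [ 0.476  -0.1623] [ 0.5264 -0.1497] [ 0.4132 -0.1833] 0.288
```

```bash
python3 -c "
from h import *
plan((.517,-.441,.136,1.655),(.517,-.441,.009,1.655))"
```

```text
t 44.8 tcp [ 0.5198 -0.3653  0.1366] w 0.0217 gf 33.2 j6 -2.41
[0.04, -0.249, 0.002, 0.0, -0.0, 0.012] rows 1.2
[0.04, -0.25, 0.425, 0.0, -0.0, 0.012] rows 2.4
```

>>> jog_arm(moves=[0.02, -0.12, 0, 0, 0, 0.012, 0.04, -0.25, 0, 0, 0, 0.012, 0.04, -0.25, 0, 0, 0, 0.012, 0.04, -0.25, 0.15, 0, 0, 0.012, 0.04, -0.25, 0.3, 0, 0, 0.012, 0.04, -0.25, 0.39, 0, 0, 0.012, 0.04, -0.25, 0.424, 0, 0, 0.012, 0.04, -0.25, 0.424, 0, 0, 0.012])

```text
time: 45.8
tcp_pos: [0.5173, -0.4424, 0.0098]
eef_rot: [0.0, -0.041, 0.999, 0.0]
ft_force: [0.8, -0.3, -0.9]
width: 0.0216
gripper_force: 30.6
```

>>> jog_arm(moves=[0, 0, 0, 0, 0, 0, 0, 0, 0, 0, 0, 0, 0, 0, 0, 0, 0, 0, 0, 0, -0.1, 0, 0, 0, 0, 0, -0.25, 0, 0, 0, 0, 0, -0.4, 0, 0, 0, 0.05, 0.2, -0.45, 0, 0, 0, 0.1, 0.4, -0.45, 0, 0, 0, 0.1, 0.6, -0.45, 0, 0, 0, 0.1, 0.6, -0.45, 0, 0, 0], gripper=0.45)

```text
time: 47.05
tcp_pos: [0.471, -0.2623, 0.145]
eef_rot: [-0.0, -0.043, 0.999, 0.001]
ft_force: [-0.0, 0.0, -0.1]
width: 0.0421
gripper_force: 0.0
```

```bash
python3 -c "
from h import *
plan((.476,-.1615,.12,1.859),(.476,-.1615,.003,1.859))"
```

```text
t 47.05 tcp [ 0.471  -0.2623  0.145 ] w 0.0421 gf 0.0 j6 -2.29
[-0.045, 0.333, 0.084, 0.0, 0.0, -0.065] rows 1.7
[-0.045, 0.333, 0.474, 0.0, 0.0, -0.065] rows 2.8
```

>>> jog_arm(moves=[-0.02, 0.15, 0, 0, 0, -0.065, -0.045, 0.333, 0, 0, 0, -0.065, -0.045, 0.333, 0, 0, 0, -0.065, -0.045, 0.333, 0, 0, 0, -0.065, -0.045, 0.333, 0, 0, 0, -0.065], gripper=0.55)

```text
time: 47.68
tcp_pos: [0.478, -0.1674, 0.1443]
eef_rot: [0.0, -0.142, 0.99, -0.0]
ft_force: [-0.0, -0.1, 0.7]
width: 0.0518
gripper_force: 0.0
```

Run:
```python
from tools import *
import subprocess;print(subprocess.run(["python3","snap.py","w12"],capture_output=True,text=True).stdout)
c,im=pickle.load(open("w12.pkl","rb"));b,g,r=[im[...,i].astype(int) for i in range(3)]
m=((r>150)&(b<90)&(r-g>50)).astype(np.uint8);n,l,st,ce=cv2.connectedComponentsWithStats(m)
for i in range(1,n):
    if st[i,4]>60:
        q=np.argwhere(l==i)[:,::-1];X=np.array([plane(c,p,.010)[:2] for p in q]);w,v=np.linalg.eigh(np.cov((X-X.mean(0)).T))
        print(st[i,4],X.mean(0).round(4),X[X[:,0].argmin()].round(4),X[X[:,0].argmax()].round(4))
p=proj(c,[.476,-.1615,.014]);print("pivot px x1.5625",(p*1.5625).round())
y,x=[int(v) for v in p[::-1]];cv2.imwrite("pics/w12c.png",cv2.resize(im[max(y-90,0):y+70,x-100:x+100],(800,640)[:1]+(600,)))
plan((.476,-.1615,.003,1.859))
```

```text
47.675 [ 0.478  -0.1674  0.1443] [-0.281  0.96  -0.001] [-0.  -0.1  0.7]

1055 [ 0.4793 -0.4413] [ 0.4477 -0.434 ] [ 0.5084 -0.441 ]
397 [ 0.4413 -0.1869] [ 0.4145 -0.1959] [ 0.4706 -0.1775]
393 [ 0.4354 -0.1624] [ 0.4056 -0.1656] [ 0.4642 -0.1558]
2594 [ 0.7009 -0.0783] [ 0.66   -0.0242] [ 0.7356 -0.1279]
pivot px x1.5625 [399. 296.]
this script no longer has the robotException ignored in: <_io.TextIOWrapper mode='rw' encoding='UTF-8'>
Traceback (most recent call last):
BrokenPipeError: [Errno 32] Broken pipe
```

>>> jog_arm(moves=[0.004, 0.011, 0.15, 0, 0, 0.006, 0.004, 0.011, 0.3, 0, 0, 0.006, 0.004, 0.011, 0.4, 0, 0, 0.006, 0.004, 0.011, 0.45, 0, 0, 0.006, 0.004, 0.011, 0.471, 0, 0, 0.006, 0.004, 0.011, 0.471, 0, 0, 0.006])

```text
time: 48.48
tcp_pos: [0.4755, -0.1635, 0.0028]
eef_rot: [-0.0, -0.133, 0.991, 0.0]
ft_force: [-0.0, 0.6, 0.5]
width: 0.0515
gripper_force: 0.0
```

>>> jog_arm(moves=[0, 0, 0, 0, 0, 0, 0, 0, 0, 0, 0, 0, 0, 0, 0, 0, 0, 0, 0, 0, 0, 0, 0, 0, 0, 0, 0, 0, 0, 0, 0, 0, 0, 0, 0, 0], gripper=0)

```text
time: 49.22
tcp_pos: [0.476, -0.1629, 0.0034]
eef_rot: [0.001, -0.133, 0.991, -0.0]
ft_force: [1.1, 0.0, 3.9]
width: 0.0217
gripper_force: 64.3
```

```bash
python3 -c "
from h import *
plan((.476,-.165,.13,1.836),(.510,-.3515,.13,1.655),(.510,-.3515,.0105,1.655))"
```

```text
t 49.23 tcp [ 0.476  -0.1629  0.0034] w 0.0217 gf 64.3 j6 -2.31
[0.001, -0.007, -0.422, -0.0, 0.0, 0.001] rows 2.0
[0.056, -0.636, -0.422, -0.0, 0.0, 0.058] rows 3.7
[0.057, -0.636, -0.023, -0.0, 0.0, 0.058] rows 3.1
```

>>> jog_arm(moves=[0, 0, -0.2, 0, 0, 0, 0, 0, -0.38, 0, 0, 0, 0.01, -0.15, -0.422, 0, 0, 0.03, 0.03, -0.35, -0.422, 0, 0, 0.058, 0.05, -0.52, -0.422, 0, 0, 0.058, 0.057, -0.636, -0.422, 0, 0, 0.058, 0.057, -0.636, -0.422, 0, 0, 0.058, 0.057, -0.636, -0.422, 0, 0, 0.058])

```text
time: 50.22
tcp_pos: [0.5084, -0.3502, 0.1285]
eef_rot: [-0.001, -0.042, 0.999, 0.001]
ft_force: [-0.2, -0.2, -1.2]
width: 0.0215
gripper_force: 64.3
```

>>> jog_arm(moves=[0, 0, 0.15, 0, 0, 0, 0, 0, 0.28, 0, 0, 0, 0, 0, 0.36, 0, 0, 0, 0, 0, 0.397, 0, 0, 0, 0, 0, 0.397, 0, 0, 0, 0, 0, 0.397, 0, 0, 0])

```text
time: 50.98
tcp_pos: [0.5099, -0.3514, 0.0114]
eef_rot: [0.001, -0.043, 0.999, -0.001]
ft_force: [0.5, 0.3, -0.8]
width: 0.0219
gripper_force: 44.9
```

>>> jog_arm(moves=[0, 0, 0, 0, 0, 0, 0, 0, 0, 0, 0, 0, 0, 0, 0, 0, 0, 0, 0, 0, -0.1, 0, 0, 0, 0, 0, -0.25, 0, 0, 0, 0, 0, -0.45, 0, 0, 0, 0, 0.1, -0.65, 0, 0, 0, 0.2, 0.3, -0.8, 0, 0, 0, 0.2, 0.5, -0.8, 0, 0, 0, 0.2, 0.7, -0.8, 0, 0, 0], gripper=0.45)

```text
time: 52.22
tcp_pos: [0.4345, -0.1678, 0.2505]
eef_rot: [0.001, -0.041, 0.999, -0.001]
ft_force: [0.6, -0.1, -0.1]
width: 0.0423
gripper_force: 0.0
```

Run:
```python
from h import *
print(observe()["time"])
a=read_camera("scene")[90:330,170:410,::-1];b=read_camera("side")[:,:,::-1]
cv2.imwrite("pics/final.png",np.hstack([cv2.resize(a,(400,400),interpolation=3),cv2.resize(b[90:384,130:424],(400,400),interpolation=3)]))
```

```text
52.225
```

View pics/final.png

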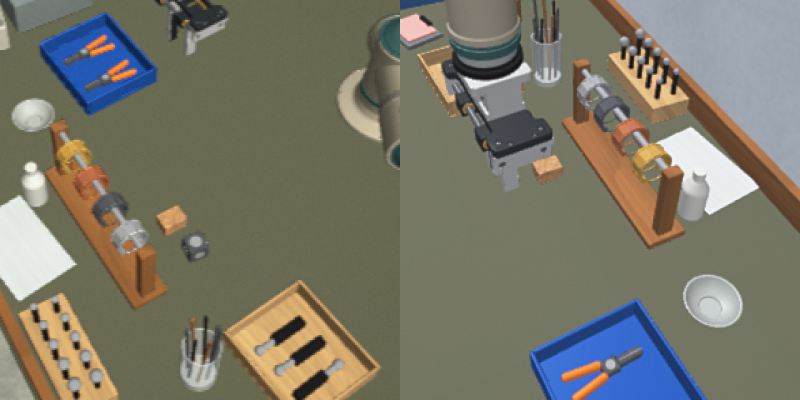

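The final picture shows the four cuffs on the bar, the three punches flat in the wooden tray and both pliers flat in the blue tray. The bystander objects are where they were.

>>> jog_arm(moves=[0, 0, 0, 0, 0, 0, 0, 0, 0, 0, 0, 0, 0, 0, 0, 0, 0, 0, 0, 0, 0, 0, 0, 0])

```text
time: 52.82
tcp_pos: [0.4353, -0.1695, 0.2486]
eef_rot: [-0.0, -0.042, 0.999, 0.0]
ft_force: [-0.1, -0.6, -0.9]
width: 0.0424
gripper_force: 0.0
```

```bash
python3 -c "
from station import *
print(close_job())"
```

```text
the job is handed in; nothing more can be done
None
```

I handed the job in after about 53 s: all four cuffs hang on the bar, the three punches lie flat in the wooden tray and both pliers lie flat in the blue tray; the hand-in returned no verdict.

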